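# Swap the full catch tray of the block cutter for the empty one

## Robot

A 6-joint arm with a two-finger parallel gripper is mounted at the origin on a cart in front of the work surface, level with it; the furniture and walls round the work are solid. World frame = base frame: x ahead of the robot, y to its left, z up, the work surface at z = 0. Lengths are in mm, angles in rad, forces in N, time in s.
With the tool pointing down it reaches from about 150 to 775 mm from the base axis. Payload 6.1 kg.
Tool frame: the origin (TCP) lies between the finger pads; the fingertips stand 25 mm ahead of it and the grasp point (between the pads) lies 6 mm ahead of it; z points along the fingers, y is the line along which they close (so a half turn about z gives the same grasp; the last joint's range is limited). The gripper opens to 85 mm and grips with 20 to 120 N. Pads are 22 mm wide; open, the fingers measure 114 mm over their backs; the gripper's body (76 mm by 85 mm) begins 54 mm behind the grasp point. The pads swing forward as they close: fully open they stand 13 mm farther back than shut.
Start: joints at [1.101, 0.126, -0.04, 1.405, 0, 1.571], TCP at [237.663, 468.108, 256.295] pointing down, gripper open.
Joint ranges: [-2.72, 2.72], [-0.95, 1.95], [-1.27, 1.35], [-1.78, 2.02], [-1.46, 1.47], [-3.14, 3.14]. Speed limits (rad/s): [2.39, 2.39, 3.01, 3.14, 3.14, 3.14].

## Interface

Orientations are given as [roll, pitch, yaw] about the fixed x, y, z axes, in that order (R = Rz(yaw) Ry(pitch) Rx(roll)).
In Python, from workcell import manip gives the robot as it stands.
- The arm moves only by the tool apply_moves, never from a script. Its argument "motion" is a list of rows, each an object with "gripper": the opening, from 0 (shut) to 1 (fully open); "translation": the shift along the tool's x, y, z in m, a list of three; "spin": the turn about the tool's z in degrees. In form: [{"gripper": gripper, "translation": [x, y, z], "spin": spin}, ...]. A call has 1 to 8 rows; each row shifts and turns the commanded pose from where the row before left it, along the tool's axes as they then stand; what a row does not reach is not made up. A row lasts 1/8 s, in which the tool goes at most 62.5 mm and 10.7 degrees, less where a joint would pass 70% of its speed; a pose out of reach is approached as far as the arm can. A call with a gripper value outside its range is refused whole. The fingers move at their own pace and stop on an object; "newtons" is the grip in N (left out, the last holds). Time passes only in rows, so rows that do not move let the fingers close. It gives the time, the measured TCP pose, the force, the opening and the grip force at its end, in the units of the state.
- manip.read_state(): the state, without advancing time (a new reading comes with each control period).
- manip.get_image(name): name is "scene" or "top" or "wrist"; returns the picture (400x640x3 uint8, red, green, blue); there is no depth.
- manip.get_calibration(name): a dict with "camera_matrix" (3x3 intrinsics, pixels), "extrinsics" (4x4, takes a point from world to camera coordinates); the wrist camera has in their place "mount" (4x4, takes a point from camera to tool coordinates, whose origin is the TCP and whose axes are the flange's). Camera axes: x right, y down, z forward; pixel columns grow to the right and rows downward; lengths in mm; the calibration is good to about 2 mm. A picture is of the moment at which its call begins: read the wrist's pose just before it. get_calibration takes no time and is no camera call.
- manip.close_job(): hands the job in; it is judged then, once.
Trained networks look in the newest picture that a camera, given by its name, has taken for a name from the list of things; names that differ only in an ending like _2 or _b are one class to them, and where a whole thing is asked for, a point or a joint stands for the part that bears it (a point fixed in the world has none). Each returns a list of dicts, best first, with "p" (0 to 1); they miss things now and then, are a little off and sometimes report something else, mostly with a low value. They report only what shows in the picture. A call takes as long as a camera call.
- manip.trace(camera, name): "region" (400x640 bool, what is visible of it) and "bbox" ([left, top, right, bottom] in pixels, round what is visible of it).
The state is a dict: "time": time; "joint_pos": joint angles; "qd": joint speeds; "joint_efforts": joint torques, N m; "ee_pos": TCP position; "ee_rot": TCP orientation; "wrist_force": force on the tool from outside, world axes, zero at the start; "wrist_torque": the same for the moment, N m; "gripper_width": finger opening in mm; "grip_force": force on a finger pad.
Only numpy, scipy, OpenCV 4.12 (cv2) and the standard library are available. Lean on these libraries where they do the work, as an engineer would, in place of code of your own. Each camera call takes 0.05 s, during which the arm holds its last target. There are 200 camera calls.

## Task

The blue catch tray under the cutter's chute is full of finished blocks, and its empty twin is waiting in the carton. Push the chute's red-handled gate fully shut, then swap the two trays without spilling or tipping, standing one on the black mat meanwhile since dock and carton hold only one each: the empty tray goes fully home in the dock with its handle at the open front, the full one flat on the carton floor. Once the empty tray is home pull the gate fully open again (never have it open with no tray under it), and leave the other things on the bench where they are.

Things in the scene. Friction and masses are not known exactly. Their poses are not given: they have to be found in the camera images.
- dock (a point): Tray place of the fixed bench machine (green housing, sloping aluminium chute, yellow hood): where the middle of a docked tray's underside belongs, on a 6 mm base plate. x points from the dock's open front into the machine (away from the robot and some 45 degrees to the right), y left of that, z up. A rear stop meets the tray's back wall at x = +65 mm, so a tray that is home has its origin here.
- dock_mouth (a point): Middle of the dock's open front, at dock x = -80 mm, height of the base plate; no lip. From here to the stop two steel side rails stand 61 mm either side of the middle (inner faces), tops 16 mm above the base plate; their first 22 mm flare outward by 20 degrees. Axes as the dock's.
- hood_edge (a point): Middle of the lower front edge of the yellow hood over the dock, at dock x = -15 mm, 180 mm above the bench; 112 mm wide (y), 45 mm tall. It blocks an upright gripper on a docked handle: lean it back towards the robot about 30 degrees (20 to 40). Lift a tray 18 to 30 mm off the base, draw it 50 mm or more forward, then it may rise until its floor is 125 mm up. Axes as the dock's.
- gate (a joint): Slide of the chute gate, m: 0 = fully shut (down), 0.040 = fully open (up). It moves square to the chute floor, i.e. along a line that leans 30 degrees from vertical towards the robot (direction in the dock's frame: -0.5, 0, 0.866 opens). It stays where it is left; about 4 N of friction, hard stops at both ends.
- gate_grip (a point): Middle of the gate's red handle, a flat block 13 mm wide across (dock y), 34 mm along the chute and 38 mm tall along the slide direction; its z axis is the opening direction, y the dock's y. It moves with the gate. 250 to 290 mm above the bench.
- tray_full: Blue open tray that starts in the dock with four wooden blocks in it. 130 mm (x) by 110 mm (y, 118 over the rim), walls 45 mm high and 4 mm thick, floor 4 mm; 0.11 to 0.21 kg empty. Origin: middle of the underside; z up; its handle is at the -x end, at the open front of the dock.
- tray_full_grip (a point): Middle of that tray's handle: an upright flat grip 12 mm thick (tray y), 36 mm long (tray x), 40 mm tall, at tray x = -43 mm, 110 mm above the tray's underside (top of it 130 mm). Pinch it along tray y. Axes as the tray's.
- tray_empty: Identical blue tray, empty, that starts in the carton with its handle towards the robot. Same sizes, origin and axes.
- tray_empty_grip (a point): Middle of the empty tray's handle; same as tray_full_grip.
- carton_place (a point): Middle of the free floor in the open cardboard carton (fixed, left of the machine; walls 100 mm high): 4 mm above the bench, at the end nearer the robot. Its y axis points along the carton towards the robot, its x across it to the left. Free: x -101 to +101 mm, y -90 (battery, sandpaper box up to 75 mm high) to +96 mm. A tray's x lies along this -y.
- mat_top (a point): Middle of the upper face of a black rubber mat, 200 mm square and 3 mm thick, flat on the bench to the right of the machine, at the other side from the carton: the free spot for a tray meanwhile, turned any way. x, y along its sides.
- block_0: Finished light-wood block with two screw holes, 30 x 22 x 18 mm, 18 g, lying loose in the full tray. Origin: middle of its underside as it starts.
- block_1: Finished light-wood block with two screw holes, 30 x 22 x 18 mm, 18 g, lying loose in the full tray. Origin: middle of its underside as it starts.
- block_2: Finished light-wood block with two screw holes, 30 x 22 x 18 mm, 18 g, lying loose in the full tray. Origin: middle of its underside as it starts.
- block_3: Finished light-wood block with two screw holes, 30 x 22 x 18 mm, 18 g, lying loose in the full tray. Origin: middle of its underside as it starts.
- tape_measure: Bystander: yellow tape measure, 37 x 70 x 64 mm, on the bench near the robot.
- offcut_0: Bystander: light-wood offcut, 45 x 120 x 19 mm, flat on the bench between the machine and the carton.
- tape_duct: Bystander: black tape roll, 58 mm across, 19 mm high, flat on the bench in front of the dock.

How it is judged (in metres and radians):
On the way, in this order (a step that is already met when the one before it is completed fails the run):
1. the chute gate is fully shut (value of joint gate below 0.005 m), for 0.2 s.
2. one of the trays stands flat on the black mat, let go (((horizontal distance between tray_full and mat_top below 0.065 m and z of tray_full in the frame of mat_top between -0.005 and 0.005 m and angle between tray_full's own z axis and vertical below 0.06 rad and linear speed of tray_full below 0.03 m/s and contact force between the fingers and tray_full below 0.2 N) or (horizontal distance between tray_empty and mat_top below 0.065 m and z of tray_empty in the frame of mat_top between -0.005 and 0.005 m and angle between tray_empty's own z axis and vertical below 0.06 rad and linear speed of tray_empty below 0.03 m/s and contact force between the fingers and tray_empty below 0.2 N))), for 0.2 s.
At the end, for the whole second after the job is handed in: Empty tray flat in the dock, within 15 mm of home and 11 mm of the middle, square to 0.15 rad, handle in front; full tray flat on the free part of the carton floor with all four blocks; both at rest, let go; gate open at least 32 of 40 mm (x of tray_empty in the frame of dock between -0.015 and 0.015 m and y of tray_empty in the frame of dock between -0.011 and 0.011 m and z of tray_empty in the frame of dock between -0.005 and 0.005 m and angle between the x axis of tray_empty and the x axis of dock, either way round below 0.15 rad and angle between each of tray_empty, tray_full's own z axis and vertical below 0.06 rad and x of tray_empty_grip in the frame of dock below 0 m and linear speed of each of tray_empty, tray_full below 0.03 m/s and contact force between the fingers and tray_empty below 0.2 N and x of tray_full in the frame of carton_place between -0.06 and 0.06 m and y of tray_full in the frame of carton_place between -0.05 and 0.05 m and z of tray_full in the frame of carton_place between -0.006 and 0.006 m and contact force between the fingers and tray_full below 0.2 N and x of block_0 in the frame of tray_full between -0.065 and 0.065 m and y of block_0 in the frame of tray_full between -0.055 and 0.055 m and z of block_0 in the frame of tray_full between -0.003 and 0.045 m and x of block_1 in the frame of tray_full between -0.065 and 0.065 m and y of block_1 in the frame of tray_full between -0.055 and 0.055 m and z of block_1 in the frame of tray_full between -0.003 and 0.045 m and x of block_2 in the frame of tray_full between -0.065 and 0.065 m and y of block_2 in the frame of tray_full between -0.055 and 0.055 m and z of block_2 in the frame of tray_full between -0.003 and 0.045 m and x of block_3 in the frame of tray_full between -0.065 and 0.065 m and y of block_3 in the frame of tray_full between -0.055 and 0.055 m and z of block_3 in the frame of tray_full between -0.003 and 0.045 m and value of joint gate above 0.032 m); the robot touches nothing.
It fails at once if the gate is open (more than 10 mm) while no tray is in the dock (both more than 60 mm away) (value of joint gate above 0.01 m and horizontal distance between each of tray_full, tray_empty and dock above 0.06 m).
It fails at once if a tray is tipped by more than 30 degrees (angle between any of tray_full, tray_empty's own z axis and vertical above 0.52 rad).
It fails at once if a bystander is shifted by more than 40 mm (distance of any of tape_measure, offcut_0, tape_duct from where it was at the start of the episode above 0.04 m).
It also fails if it takes over 72 s, if anything falls off the work surface, if the arm or the gripper's body presses on something with over 40 N, if the wrist force passes 120 N, or if a joint passes its speed limit or range.

## Working session

There is one attempt and no reset: what is moved stays moved. The work goes in short steps, Python scripts to look and compute and a tool call to move; the robot and the scene stay as the last step left them, time stands still between calls to the robot, and variables do not carry over. Pictures are saved under pics/ and viewed, at most 10 in all, crops included, and the job is handed in when it is done.

Besides the shell and the picture viewer there is one more tool, called by a JSON object that holds its "op" and its "data". apply_moves: Moves the arm, as the interface text tells. Its arguments: {"type":"object","properties":{"motion":{"type":"array","items":{"type":"object","properties":{"gripper":{"type":"number"},"translation":{"type":"array","items":{"type":"number"}},"spin":{"type":"number"}}}},"newtons":{"type":"number"}},"required":["motion"]}

```bash
mkdir -p pics
cat > h.py <<'E'
import numpy as np, cv2
from workcell import manip
from scipy.spatial.transform import Rotation as Ro
def cam(n,s=None):
    c=manip.get_calibration(n);K=np.array(c["camera_matrix"])
    if n!="wrist": return K,np.array(c["extrinsics"])
    T=np.eye(4);T[:3,:3]=Ro.from_euler('xyz',s["ee_rot"]).as_matrix();T[:3,3]=s["ee_pos"]
    return K,np.linalg.inv(T@np.array(c["mount"]))
def proj(KE,P):
    K,E=KE;p=np.atleast_2d(P)@E[:3,:3].T+E[:3,3];q=p@K.T;return q[:,:2]/q[:,2:]
def ray(KE,uv,z):
    K,E=KE;d=E[:3,:3].T@np.linalg.solve(K,[uv[0],uv[1],1]);o=-E[:3,:3].T@E[:3,3]
    return o+d*(z-o[2])/d[2]
def snap(n,f=None):
    s=manip.read_state();im=np.array(manip.get_image(n))
    if f: cv2.imwrite(f"pics/{f}.png",im[:,:,::-1])
    return im,cam(n,s)
E
python3 - <<'E'
from h import *
for n in ["scene","top"]:
    im,KE=snap(n,n+"0"); print(n,-KE[1][:3,:3].T@KE[1][:3,3])
    for t in ["tray_full","tray_empty","gate","gate_grip","tray_full_grip","mat_top","tape_duct","dock","carton_place"]:
        try: print(t,[(round(r["p"],2),[int(x) for x in r["bbox"]]) for r in manip.trace(n,t)][:3])
        except Exception as e: print(t,e)
print(manip.read_state())
E
```

```text
scene [   1.62474952 -710.69809124  953.13803912]
tray_full [(0.84, [326, 203, 377, 254])]
tray_empty [(0.96, [223, 155, 273, 189]), (0.71, [358, 240, 366, 247])]
gate [(0.95, [354, 150, 384, 196])]
gate_grip [(0.83, [357, 147, 380, 197])]
tray_full_grip [(0.91, [322, 200, 376, 256])]
mat_top [(0.75, [325, 308, 450, 400])]
tape_duct [(0.63, [268, 240, 289, 263]), (0.32, [357, 228, 369, 236])]
dock [(0.6, [317, 100, 464, 285])]
carton_place [(0.8, [201, 105, 340, 219])]
top [-269.84315646   31.57344767 1321.98580436]
tray_full [(0.75, [301, 182, 351, 228])]
tray_empty []
gate [(0.58, [322, 146, 347, 164]), (0.57, [396, 218, 458, 271]), (0.2, [298, 78, 406, 232])]
gate_grip [(0.68, [324, 144, 348, 162])]
tray_full_grip [(0.76, [304, 180, 350, 227])]
mat_top [(0.71, [394, 219, 459, 273])]
tape_duct [(0.71, [325, 185, 335, 199]), (0.64, [195, 143, 269, 227])]
dock [(0.6, [298, 81, 404, 229])]
carton_place [(0.65, [195, 141, 270, 227])]
{'time': 1.0, 'joint_pos': array([ 1.10100604e+00,  1.25783822e-01, -3.95993763e-02,  1.40538427e+00,
        1.33199654e-05,  1.57078595e+00]), 'qd': array([-7.43679750e-04,  4.25752626e-04, -9.71295836e-04,  6.11697634e-05,
        1.37323771e-04, -5.03509837e-04]), 'joint_efforts': array([ 7.02243215e-04, -4.35708797e+01,  3.53099084e+01,  1.12773148e-03,
       -4.33177291e-06, -3.77296615e-06]), 'ee_pos': array([237.65899999, 468.11514474, 256.30330624]), 'ee_rot': array([ 3.14156380e+00, -1.33196660e-05,  2.67181275e+00]), 'wrist_force': array([ 0.13544466, -0.80140237,  0.02478186]), 'wrist_torque': array([ 0.0336328 ,  0.01732154, -0.0711931 ]), 'grip_force': 0.0, 'gripper_width': 85.3296137358792}
```

View pics/scene0.png

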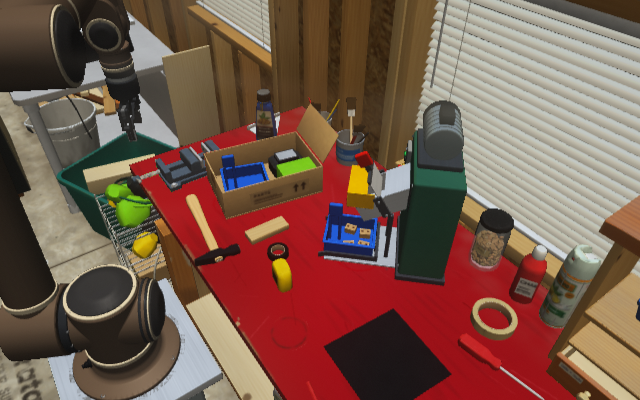

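View pics/top0.png

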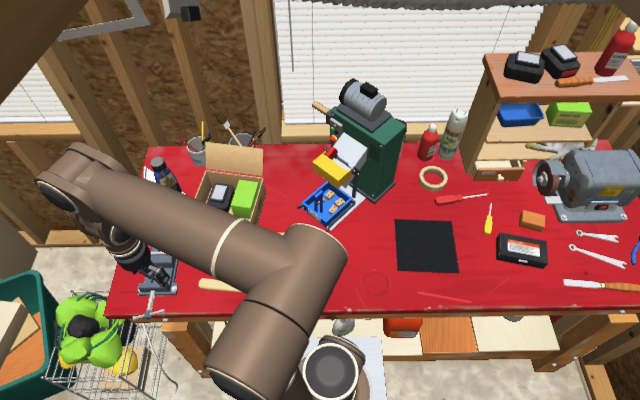

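```bash
python3 - <<'E'
from h import *
for n in ["scene","top"]:
    im,KE=snap(n)
    for t,z in [("mat_top",3),("tray_full",30),("tray_empty",40),("gate_grip",270),("tape_duct",10),("tape_measure",32),("offcut_0",10)]:
        for r in manip.trace(n,t)[:1]:
            m=r["region"].astype(np.uint8); ys,xs=np.nonzero(m)
            print(n,t,round(r["p"],2),len(xs),ray(KE,(xs.mean(),ys.mean()),z).round(0))
            if t=="mat_top":
                c=max(cv2.findContours(m,0,2)[0],key=cv2.contourArea); q=cv2.boxPoints(cv2.minAreaRect(c)); a=cv2.approxPolyDP(c,8,True)[:,0]
                print([ray(KE,p,3)[:2].round(0) for p in a])
    if n=="top":
        for t,uv,z in [("mat",(395,220),3),("mat",(454,221),3),("mat",(459,273),3),("mat",(397,269),3)]: print(ray(KE,uv,z).round(0))
    else:
        # tray handle tops: dock ; carton
        print(ray(KE,(335,206),136).round(0), ray(KE,(228,158),134).round(0))
E
python3 -c "
import cv2
im=cv2.imread('pics/scene0.png')[90:290,190:470];cv2.imwrite('pics/s0c.png',cv2.resize(im,None,fx=2.85,fy=2.85,interpolation=2)[:,:800])"
```

```text
scene mat_top 0.75 7097 [ 460. -344.    3.]
[array([ 562., -255.]), array([ 370., -237.]), array([ 355., -380.]), array([ 448., -445.]), array([ 549., -448.])]
scene tray_full 0.55 1917 [618.   0.  30.]
scene tray_empty 0.8 1111 [497. 386.  40.]
scene gate_grip 0.74 618 [627. -53. 270.]
scene tape_duct 0.53 321 [430.  63.  10.]
scene tape_measure 0.86 558 [387. -30.  32.]
scene offcut_0 0.78 664 [446. 151.  10.]
[578.  11. 136.] [449. 360. 134.]
top mat_top 0.64 3053 [ 452. -342.    3.]
[array([ 557., -255.]), array([ 369., -239.]), array([ 354., -432.]), array([ 545., -443.])]
top tray_full 0.67 1042 [616.  -8.  30.]
top gate_grip 0.57 145 [636. -33. 270.]
top tape_measure 0.49 1224 [614. -10.  32.]
[ 557. -251.    3.]
[ 549. -457.    3.]
[ 350. -435.    3.]
[ 369. -236.    3.]
```

View pics/s0c.png

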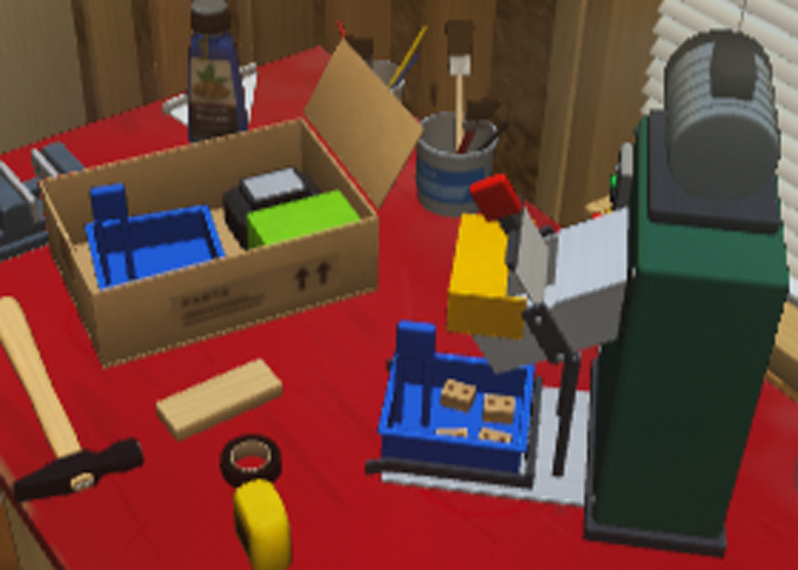

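```bash
cat >> h.py <<'E'
def go(P,yaw=None):
    s=manip.read_state();y0=s["ee_rot"][2];d=np.array(P)-s["ee_pos"]
    c,n=np.cos(y0),np.sin(y0)
    if yaw is not None:
        sp=-(yaw-np.degrees(y0)); sp=(sp+180)%360-180; print("spin",round(sp,1))
        a=np.radians(yaw);print("tool move after spin",np.round([np.cos(a)*d[0]+np.sin(a)*d[1],np.sin(a)*d[0]-np.cos(a)*d[1],-d[2]],1))
    print("tool move now",np.round([c*d[0]+n*d[1],n*d[0]-c*d[1],-d[2]],1))
E
python3 - <<'E'
from h import *
c=manip.get_calibration("wrist");print(np.round(c["mount"],3),c["camera_matrix"])
go([490,110,400],135)
E
```

```text
[[-0.00000e+00 -9.55000e-01 -2.95000e-01  7.41830e+01]
 [ 1.00000e+00 -1.00000e-03  1.00000e-03  1.02400e+00]
 [-1.00000e-03 -2.95000e-01  9.55000e-01 -1.16967e+02]
 [ 0.00000e+00  0.00000e+00  0.00000e+00  1.00000e+00]] [[352.64907148   0.         318.89526156]
 [  0.         352.64907148 201.41675136]
 [  0.           0.           1.        ]]
spin 18.1
tool move after spin [-431.7  -74.8 -143.7]
tool move now [-387.1 -205.1 -143.7]
```

{"op": "apply_moves", "data": {"motion": [{"gripper": 1,"translation": [0,0,-0.06],"spin": 9.1},{"gripper": 1,"translation": [0,0,-0.06],"spin": 9.0},{"gripper": 1,"translation": [-0.06,-0.012,-0.022],"spin": 0},{"gripper": 1,"translation": [-0.06,-0.012,0],"spin": 0},{"gripper": 1,"translation": [-0.06,-0.012,0],"spin": 0},{"gripper": 1,"translation": [-0.06,-0.012,0],"spin": 0},{"gripper": 1,"translation": [-0.06,-0.012,0],"spin": 0},{"gripper": 1,"translation": [-0.06,-0.012,0],"spin": 0}]}}

```text
time: 2.8
ee_pos: [440.6, 162.8, 397.7]
ee_rot: [3.141, 0.0, 2.356]
wrist_force: [1.9, 1.2, -0.9]
gripper_width: 85.7
grip_force: 0.0
```

{"op": "apply_moves", "data": {"motion": [{"gripper": 1,"translation": [-0.05,0,0],"spin": 0},{"gripper": 0,"translation": [-0.02,0,0],"spin": 0},{"gripper": 0,"translation": [0,0,0],"spin": 0},{"gripper": 0,"translation": [0,0,0],"spin": 0}]}}

```text
time: 3.3
ee_pos: [488.8, 115.8, 397.6]
ee_rot: [3.142, -0.0, 2.357]
wrist_force: [0.1, 0.8, -0.0]
gripper_width: 32.2
grip_force: 0.0
```

Run:
```python
from h import *
s=manip.read_state();print(s["ee_pos"],s["ee_rot"],s["gripper_width"])
im,KE=snap("wrist","w1")
D=np.array([608,-19,6.]);a=np.radians(-45);R=np.array([[np.cos(a),-np.sin(a),0],[np.sin(a),np.cos(a),0],[0,0,1]])
for n in ["tray_full","gate_grip"]: print(n,[(r["p"],r["bbox"]) for r in manip.trace("wrist",n)])
pts=[[x,y,45] for x in(-65,65) for y in (-59,59)]+[[x,y,130] for x in (-61,-25) for y in (-6,6)]
print(proj(KE,np.array(pts)@R.T+D).round(0))
```

```text
[488.80271127 115.82913472 397.56111989] [ 3.14156214e+00 -4.72831373e-04  2.35686838e+00] 32.16684452534536
tray_full [(0.66, [274.3, 220.9, 360.3, 316.0])]
gate_grip [(0.53, [273.8, 224.5, 361.1, 312.8])]
[[268. 233.]
 [351. 233.]
 [272. 312.]
 [349. 312.]
 [303. 263.]
 [313. 263.]
 [303. 290.]
 [313. 290.]]
```

View pics/w1.png

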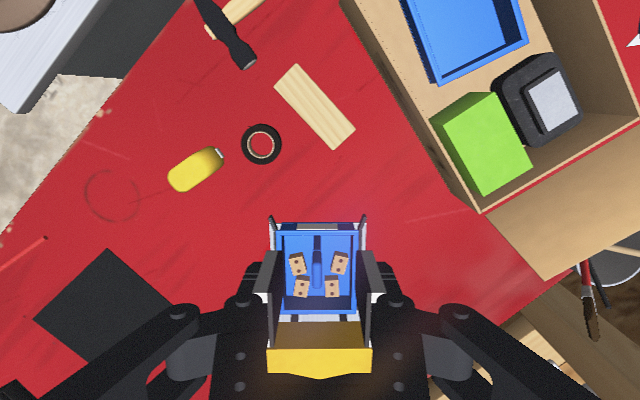

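```bash
cat >> h.py <<'E'
def blue(im):
    h=cv2.cvtColor(im,cv2.COLOR_RGB2HSV);return cv2.inRange(h,(100,110,50),(125,255,255))
def frame(a,D):
    a=np.radians(a);R=np.array([[np.cos(a),-np.sin(a),0],[np.sin(a),np.cos(a),0],[0,0,1]]);return R,np.array(D,float)
def rect(im,KE,R,D,z,x=(-110,110),y=(-110,110)):
    # 1 px/mm map of plane frame-z; rows = x, cols = y
    X,Y=np.meshgrid(np.arange(*x),np.arange(*y),indexing='ij')
    p=np.c_[X.ravel(),Y.ravel(),np.full(X.size,z)]@R.T+D
    uv=proj(KE,p).reshape(*X.shape,2).astype(np.float32)
    return cv2.remap(im,uv[...,0],uv[...,1],cv2.INTER_LINEAR)
E
python3 - <<'E'
from h import *
KE=cam("wrist",manip.read_state());im=cv2.imread("pics/w1.png")[:,:,::-1].copy()
R,D=frame(-45,[608,-19,6])
m=rect(blue(im),KE,R,D,45)
for r in range(20,200,10):
    c=np.nonzero(m[r]>127)[0]
    if len(c): print(r-110,c.min()-110,c.max()-110,len(c))
for c in range(60,190,20):
    r=np.nonzero(m[:,c]>127)[0]
    if len(r): print("col",c-110,r.min()-110,r.max()-110)
ks=rect(im,KE,R,D,3,(-150,150),(-150,150))
cv2.imwrite("pics/rect1.png",cv2.resize(ks[:,:,::-1],None,fx=2,fy=2))
# mat & carton rough
E
```

```text
-80 -40 60 87
-70 -42 -20 23
-60 -48 69 113
-50 -48 69 115
-40 -48 69 116
-30 -39 66 61
-20 -39 66 57
-10 -39 66 59
0 -38 67 84
10 -37 67 59
20 -37 67 61
30 -36 68 59
40 -42 70 52
50 -44 70 36
60 -46 70 74
col -30 -80 67
col -10 -80 67
col 10 -81 67
col 30 -81 67
col 50 -81 67
col 70 -49 60
```

Run:
```python
from h import *
from scipy.optimize import least_squares
obs=[]
for n,(l,t,r,b) in [("scene",(348,140,390,200)),("top",(315,135,355,170))]:
    im,KE=snap(n); 
    h=cv2.cvtColor(im,cv2.COLOR_RGB2HSV)[t:b,l:r]
    m=cv2.inRange(h,(0,170,90),(8,255,255))|cv2.inRange(h,(172,170,90),(180,255,255))
    N,L,S,C=cv2.connectedComponentsWithStats(m)
    for i in range(1,N):
        if S[i,4]>15: print(n,S[i]+np.array([l,t,0,0,0]),C[i]+[l,t])
    cv2.imwrite(f"pics/g_{n}.png",cv2.resize(im[t-10:b+10,l-10:r+10,::-1],None,fx=6,fy=6,interpolation=2))
a=cv2.imread("pics/g_scene.png");b=cv2.imread("pics/g_top.png")
H=max(a.shape[0],b.shape[0]);c=np.zeros((H,a.shape[1]+b.shape[1],3),np.uint8);c[:a.shape[0],:a.shape[1]]=a;c[:b.shape[0],a.shape[1]:]=b
cv2.imwrite("pics/g.png",c);print(c.shape,a.shape)
```

```text
scene [355 151  18  13 107] [364.24299065 155.85981308]
scene [374 160  13  11  46] [379.41304348 165.73913043]
scene [348 166   4  19  40] [348.8   172.775]
top [330 137   5   5  19] [331.84210526 139.15789474]
top [329 147   8  11  48] [332.27083333 151.35416667]
(480, 732, 3) (480, 372, 3)
```

View pics/g.png

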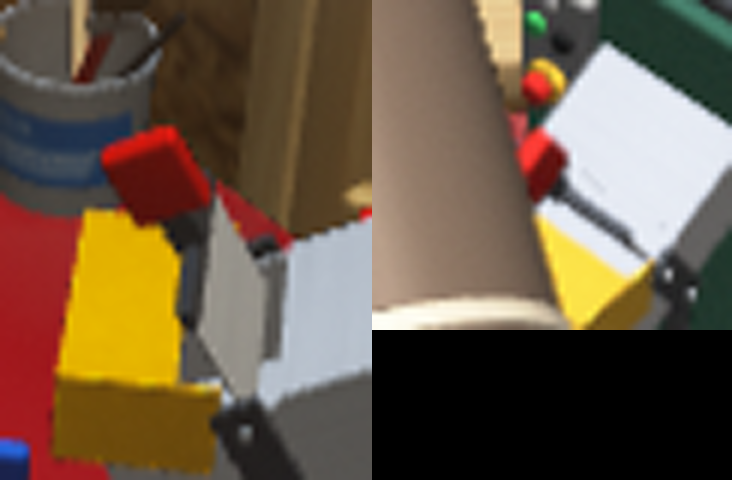

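Run:
```python
from h import *
KE=cam("scene")
im=cv2.imread("pics/w1.png")[:,:,::-1]
for ang in (-45,-44):
  R,D=frame(ang,[616.5,-12,6])
  for z in range(230,320,10):
    P=(ray(KE,(364.2,159.5),z)-D)@R
    print(ang,z,P.round(0))
R,D=frame(-44.3,[616.5,-12,6])
# predict scene outline of gate_grip for candidates
u=np.array([-.5,0,.866]);v=np.array([.866,0,.5])
for gx,gz in [(-20,275),(-10,275),(0,280),(0,260)]:
  pts=np.array([np.array([gx,0,gz-6])+a*17*v+b*19*u+np.array([0,c*6.5,0]) for a in(-1,1) for b in (-1,1) for c in (-1,1)])
  print(gx,gz,proj(KE,pts@R.T+D).round(0).tolist())
```

```text
-45 230 [ 17.  77. 224.]
-45 240 [ 18.  63. 234.]
-45 250 [ 18.  49. 244.]
-45 260 [ 19.  35. 254.]
-45 270 [ 20.  21. 264.]
-45 280 [ 20.   7. 274.]
-45 290 [ 21.  -7. 284.]
-45 300 [ 21. -21. 294.]
-45 310 [ 22. -35. 304.]
-44 230 [ 19.  76. 224.]
-44 240 [ 19.  62. 234.]
-44 250 [ 19.  49. 244.]
-44 260 [ 20.  35. 254.]
-44 270 [ 20.  21. 264.]
-44 280 [ 20.   7. 274.]
-44 290 [ 21.  -7. 284.]
-44 300 [ 21. -21. 294.]
-44 310 [ 21. -35. 304.]
-20 275 [[344.0, 171.0], [345.0, 168.0], [337.0, 159.0], [338.0, 156.0], [357.0, 166.0], [357.0, 163.0], [350.0, 154.0], [350.0, 151.0]]
-10 275 [[348.0, 171.0], [349.0, 168.0], [341.0, 159.0], [342.0, 156.0], [361.0, 167.0], [361.0, 164.0], [354.0, 155.0], [354.0, 152.0]]
0 280 [[353.0, 170.0], [353.0, 167.0], [345.0, 158.0], [346.0, 155.0], [365.0, 166.0], [366.0, 162.0], [358.0, 154.0], [359.0, 150.0]]
0 260 [[352.0, 176.0], [353.0, 173.0], [345.0, 165.0], [346.0, 162.0], [365.0, 172.0], [365.0, 169.0], [358.0, 160.0], [358.0, 157.0]]
```

Run:
```python
from h import *
R,D=frame(-44.5,[616.5,-12,0])
for p in ([15,0,360],[15,0,300]): P=R@np.array(p)+D; print(P); go(P)
```

```text
[627.19875674 -22.51363896 360.        ]
tool move now [-195.7   -0.2   37.8]
[627.19875674 -22.51363896 300.        ]
tool move now [-195.7   -0.2   97.8]
```

{"op": "apply_moves", "data": {"motion": [{"gripper": 0.55,"translation": [-0.05,0,0],"spin": 0},{"gripper": 0.55,"translation": [-0.05,0,0],"spin": 0},{"gripper": 0.55,"translation": [-0.05,0,0.01],"spin": 0},{"gripper": 0.55,"translation": [-0.04,0,0.027],"spin": 0},{"gripper": 0.55,"translation": [-0.006,0,0],"spin": 0},{"gripper": 0.55,"translation": [0,0,0],"spin": 0}]}}

```text
time: 4.3
ee_pos: [627.7, -23.2, 360.6]
ee_rot: [-3.141, -0.001, 2.356]
wrist_force: [-0.1, -0.4, -0.0]
gripper_width: 47.2
grip_force: 0.0
```

Run:
```python
from h import *
im,KE=snap("scene","s2");im2,K2=snap("top")
a=im[100:300,250:450,::-1];b=im2[80:240,260:420,::-1]
a=cv2.resize(a,(500,500),interpolation=2)
b=cv2.resize(b,(300,300),interpolation=2);c=np.zeros((500,800,3),np.uint8);c[:,:500]=a;c[:300,500:]=b
cv2.imwrite("pics/s2c.png",c)
R,D=frame(-44.5,[616.5,-12,0])
s=manip.read_state();print((s["ee_pos"]-D)@R,s["gripper_width"])
```

```text
[1.52146360e+01 1.11898035e-01 3.61941325e+02] 46.89595958951947
```

View pics/s2c.png

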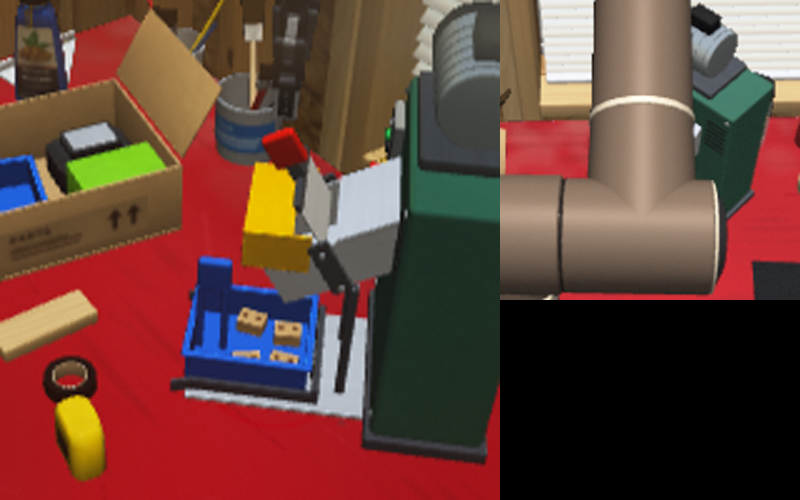

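{"op": "apply_moves", "data": {"motion": [{"gripper": 0.55,"translation": [0,0,0.03],"spin": 0},{"gripper": 0.55,"translation": [0,0,0.02],"spin": 0},{"gripper": 0.55,"translation": [0,0,0.01],"spin": 0},{"gripper": 0,"translation": [0,0,0],"spin": 0},{"gripper": 0,"translation": [0,0,0],"spin": 0},{"gripper": 0,"translation": [0,0,0],"spin": 0}], "newtons": 30}}

```text
time: 5.15
ee_pos: [627.1, -24.3, 301.7]
ee_rot: [-3.14, 0.001, 2.356]
wrist_force: [-6.0, -3.3, 1.8]
gripper_width: 12.5
grip_force: 32.8
```

{"op": "apply_moves", "data": {"motion": [{"gripper": 0,"translation": [-0.004,-0.001,0.007],"spin": 0},{"gripper": 0,"translation": [-0.004,0,0.007],"spin": 0},{"gripper": 0,"translation": [-0.004,0,0.007],"spin": 0},{"gripper": 0,"translation": [-0.004,0,0.007],"spin": 0},{"gripper": 0,"translation": [-0.004,0,0.007],"spin": 0},{"gripper": 0,"translation": [0,0,0],"spin": 0}]}}

```text
time: 5.9
ee_pos: [641.0, -38.1, 267.8]
ee_rot: [3.139, 0.001, 2.356]
wrist_force: [-7.9, 1.7, 16.4]
gripper_width: 12.6
grip_force: 35.1
```

{"op": "apply_moves", "data": {"motion": [{"gripper": 0.55,"translation": [0,0,0],"spin": 0},{"gripper": 0.55,"translation": [0,0,0],"spin": 0},{"gripper": 0.55,"translation": [0,0,-0.04],"spin": 0},{"gripper": 0.55,"translation": [0,0,-0.05],"spin": 0},{"gripper": 0.55,"translation": [0.04,0,-0.01],"spin": 0},{"gripper": 0.55,"translation": [0.06,0,0],"spin": 0},{"gripper": 0.55,"translation": [0.06,0,0],"spin": 0},{"gripper": 0.55,"translation": [0.01,0,0],"spin": 0}]}}

```text
time: 6.9
ee_pos: [519.1, 83.7, 365.8]
ee_rot: [3.141, -0.0, 2.359]
wrist_force: [-0.6, -0.5, -0.2]
gripper_width: 46.8
grip_force: 0.0
```

Run:
```python
from h import *
R,D=frame(-44.5,[615.3,-13.2,6])
im,KE=snap("scene")
h=cv2.cvtColor(im,cv2.COLOR_RGB2HSV)[140:200,348:390]
m=cv2.inRange(h,(0,170,90),(8,255,255))|cv2.inRange(h,(172,170,90),(180,255,255));y,x=np.nonzero(m);print("red px",len(x),x.mean()+348,y.mean()+140)
im,KE=snap("wrist","w2");s=manip.read_state();print((s["ee_pos"]-D)@R,s["ee_pos"])
m=rect(blue(im),KE,R,D,45)
for r in range(30,200,10):
    c=np.nonzero(m[r]>127)[0]
    if len(c): print(r-110,c.min()-110,c.max()-110,len(c))
for c in range(60,190,20):
    r=np.nonzero(m[:,c]>127)[0]
    if len(r): print("col",c-110,r.min()-110,r.max()-110)
pts=[[x,y,45] for x in(-65,65) for y in (-59,59)]+[[x,y,130] for x in (-61,-25) for y in (-6,6)]
uv=proj(KE,np.array(pts)@R.T+D);print(uv.round(0))
for p in uv: cv2.circle(im,tuple(int(v) for v in p),2,(0,255,0),-1)
cv2.imwrite("pics/w2a.png",cv2.resize(im[160:400,180:460,::-1],None,fx=2.4,fy=2.4,interpolation=2))
```

```text
red px 311 367.82958199356915 165.54662379421222
[-134.58010003    2.04657798  359.50481451] [520.74514867  82.58816156 365.50481451]
-70 -57 59 117
-60 -57 60 115
-50 -58 60 116
-40 -57 60 115
-30 -57 59 74
-20 -58 59 69
-10 -57 60 71
0 -58 60 91
10 -58 59 74
20 -57 59 72
30 -57 59 70
40 -58 60 51
50 -58 60 31
60 -57 59 110
col -50 -71 66
col -30 -78 66
col -10 -70 66
col 10 -70 66
col 30 -78 66
col 50 -78 66
[[270. 211.]
 [362. 210.]
 [275. 299.]
 [359. 298.]
 [310. 240.]
 [321. 240.]
 [311. 270.]
 [322. 270.]]
```

View pics/w2a.png

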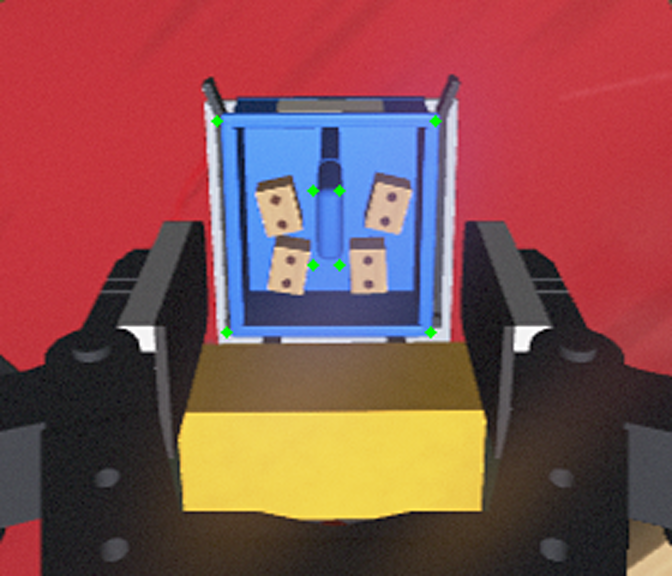

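{"op": "apply_moves", "data": {"motion": [{"gripper": 0.55,"translation": [0.025,-0.001,0.06],"spin": 0},{"gripper": 0.55,"translation": [0,0,0.06],"spin": 0},{"gripper": 0.55,"translation": [0,0,0.06],"spin": 0},{"gripper": 0.55,"translation": [0,0,0.055],"spin": 0},{"gripper": 0.55,"translation": [-0.025,0,0],"spin": 0},{"gripper": 0.55,"translation": [-0.025,0,0],"spin": 0},{"gripper": 0.55,"translation": [-0.015,0,0],"spin": 0},{"gripper": 0.55,"translation": [0,0,0],"spin": 0}]}}

```text
time: 8.0
ee_pos: [551.1, 51.1, 133.3]
ee_rot: [3.14, 0.001, 2.354]
wrist_force: [-0.2, -0.1, 0.1]
gripper_width: 46.6
grip_force: 0.0
```

Run:
```python
from h import *
R,D=frame(-44.5,[615.3,-13.2,0])
s=manip.read_state();print((s["ee_pos"]-D)@R,s["wrist_force"])
```

```text
[-90.82560731   0.85516191 133.34722511] [-0.15292067 -0.08956321  0.08997238]
```

{"op": "apply_moves", "data": {"motion": [{"gripper": 0.55,"translation": [-0.015,0,0.003],"spin": 0},{"gripper": 0.55,"translation": [-0.013,0,0],"spin": 0},{"gripper": 0.55,"translation": [0,0,0],"spin": 0},{"gripper": 0,"translation": [0,0,0],"spin": 0},{"gripper": 0,"translation": [0,0,0],"spin": 0},{"gripper": 0,"translation": [0,0,0],"spin": 0}], "newtons": 40}}

```text
time: 8.75
ee_pos: [568.9, 32.6, 129.8]
ee_rot: [-3.141, -0.0, 2.356]
wrist_force: [-1.2, 0.7, -0.5]
gripper_width: 11.1
grip_force: 40.0
```

Run:
```python
from h import *
R,D=frame(-44.5,[615.3,-13.2,0])
s=manip.read_state();print((s["ee_pos"]-D)@R,s["wrist_force"],s["gripper_width"])
```

```text
[-65.18230796   0.17233838 129.76159257] [-1.22880968  0.719525   -0.45323155] 11.077325669069293
```

{"op": "apply_moves", "data": {"motion": [{"gripper": 0,"translation": [0.01,0,0],"spin": 0},{"gripper": 0,"translation": [0.015,0,0],"spin": 0},{"gripper": 0,"translation": [0.015,0,0],"spin": 0},{"gripper": 0,"translation": [0.015,0,0],"spin": 0},{"gripper": 0,"translation": [0.003,0,0],"spin": 0},{"gripper": 0,"translation": [0,0,0],"spin": 0}]}}

```text
time: 9.5
ee_pos: [527.9, 73.8, 129.9]
ee_rot: [3.141, -0.0, 2.357]
wrist_force: [-0.3, 0.2, -1.2]
gripper_width: 11.4
grip_force: 39.9
```

{"op": "apply_moves", "data": {"motion": [{"gripper": 0.3,"translation": [0,0,0],"spin": 0},{"gripper": 0.3,"translation": [0,0,0],"spin": 0},{"gripper": 0.3,"translation": [-0.01,0,0.002],"spin": 0},{"gripper": 0.3,"translation": [-0.01,0,0.002],"spin": 0},{"gripper": 0.3,"translation": [0,0,0],"spin": 0}]}}

```text
time: 10.12
ee_pos: [543.0, 58.4, 125.3]
ee_rot: [-3.141, -0.0, 2.355]
wrist_force: [0.2, 0.5, 0.3]
gripper_width: 25.5
grip_force: 0.0
```

Run:
```python
from h import *
R,D=frame(-44.5,[615.3,-13.2,6])
im,KE=snap("wrist","w3");s=manip.read_state();print((s["ee_pos"]-D)@R,s["ee_pos"],s["wrist_force"],s["gripper_width"])
m=rect(blue(im),KE,R,D,45,(-170,50))
for r in range(20,200,15):
    c=np.nonzero(m[r]>127)[0]
    if len(c): print(r-170,c.min()-110,c.max()-110,len(c))
KE=cam("scene");im,_=snap("scene","s3")
pts=[[x-58,y,z] for x,y,z in [(-65,-59,45),(-65,59,45),(65,-59,45),(65,59,45),(-61,0,130),(-25,0,130)]]
for p in proj(KE,np.array(pts)@R.T+D): cv2.circle(im,tuple(int(round(v)) for v in p),1,(0,255,0),-1)
cv2.imwrite("pics/s3c.png",cv2.resize(im[140:300,270:430,::-1],None,fx=3.5,fy=3.5,interpolation=2))
```

```text
[-102.19070481    0.35726045  119.4231102 ] [542.66284105  58.6812279  125.4231102 ] [0.62365413 0.25007919 0.1601576 ] 25.651574062851566
-120 -55 60 110
-105 -56 60 117
-90 -56 60 81
-75 -55 60 78
-60 -56 60 67
-45 -19 11 22
-30 -21 11 25
-15 -27 29 57
0 -28 29 58
```

View pics/s3c.png

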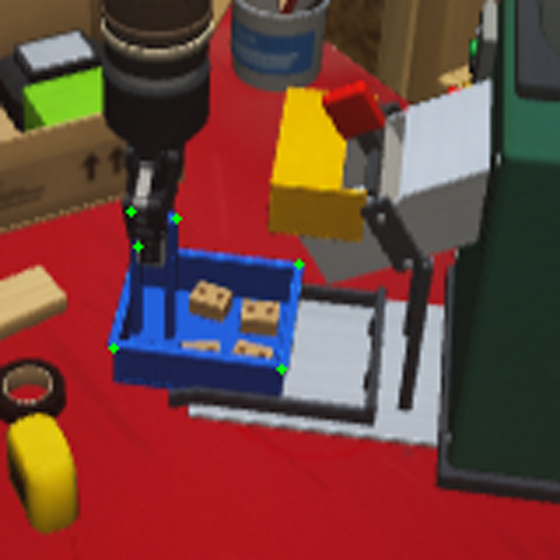

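{"op": "apply_moves", "data": {"motion": [{"gripper": 0,"translation": [0,0,0.003],"spin": 0},{"gripper": 0,"translation": [0,0,0],"spin": 0},{"gripper": 0,"translation": [0,0,0],"spin": 0},{"gripper": 0,"translation": [0,0,-0.008],"spin": 0},{"gripper": 0,"translation": [0,0,-0.015],"spin": 0},{"gripper": 0,"translation": [0.01,0,-0.01],"spin": 0},{"gripper": 0,"translation": [0.02,0,-0.015],"spin": 0},{"gripper": 0,"translation": [0.01,0,0],"spin": 0}], "newtons": 90}}

```text
time: 11.22
ee_pos: [513.7, 88.8, 172.5]
ee_rot: [3.139, 0.001, 2.357]
wrist_force: [0.2, 0.3, -1.7]
gripper_width: 11.4
grip_force: 87.7
```

Run:
```python
from h import *
KE=cam("scene");im,_=snap("scene","s4")
s=manip.read_state();print(s["ee_pos"],s["wrist_force"],s["wrist_torque"])
R,D=frame(-44.5,s["ee_pos"]-[0,0,116.4]); D=D+R@[44,0,0]
pts=[(-65,-59,45),(-65,59,45),(65,-59,45),(65,59,45),(-65,-55,0),(65,-55,0),(-61,0,130),(-25,0,130)]
b=blue(im)[150:290,270:420];ys,xs=np.nonzero(b);print(xs.min()+270,xs.max()+270,ys.max()+150)
uv=proj(KE,np.array(pts)@R.T+D);print(uv.round(1).tolist())
for p in uv: cv2.circle(im,tuple(int(round(v)) for v in p),1,(0,255,0),-1)
cv2.imwrite("pics/s4c.png",cv2.resize(im[140:300,270:430,::-1],None,fx=3.5,fy=3.5,interpolation=2))
go([425,-313,225])
```

```text
[512.7337366   89.1828338  171.66129922] [-0.43425207 -0.76569471 -1.84075807] [0.12048381 0.15482914 0.04744583]
285 359 239
[[285.1, 223.2], [294.1, 194.3], [334.9, 229.3], [340.6, 199.6], [286.0, 234.5], [334.5, 240.5], [290.4, 183.8], [304.2, 185.3]]
tool move now [-221.9 -346.7  -53.3]
```

View pics/s4c.png

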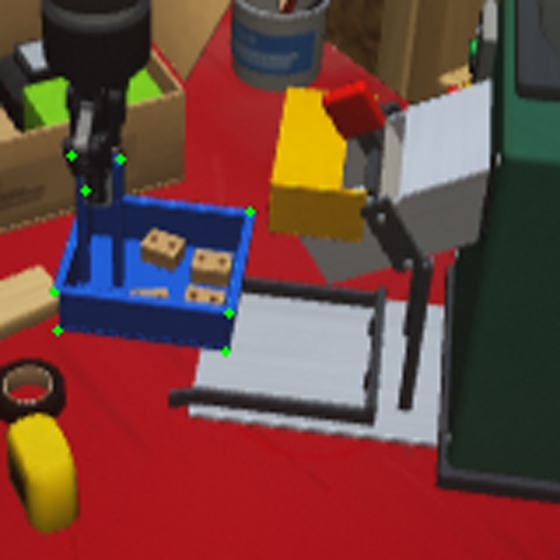

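{"op": "apply_moves", "data": {"motion": [{"gripper": 0,"translation": [-0.008,-0.0125,-0.02],"spin": 0},{"gripper": 0,"translation": [-0.016,-0.025,-0.02],"spin": 0},{"gripper": 0,"translation": [-0.022,-0.034,-0.013],"spin": 0},{"gripper": 0,"translation": [-0.024,-0.038,0],"spin": 0},{"gripper": 0,"translation": [-0.024,-0.038,0],"spin": 0},{"gripper": 0,"translation": [-0.024,-0.038,0],"spin": 0},{"gripper": 0,"translation": [-0.024,-0.038,0],"spin": 0},{"gripper": 0,"translation": [-0.024,-0.038,0],"spin": 0}]}}

```text
time: 12.28
ee_pos: [445.8, -215.8, 223.3]
ee_rot: [-3.141, -0.0, 2.356]
wrist_force: [0.3, 0.2, -2.4]
gripper_width: 11.1
grip_force: 88.8
```

{"op": "apply_moves", "data": {"motion": [{"gripper": 0,"translation": [-0.024,-0.038,0],"spin": 0},{"gripper": 0,"translation": [-0.018,-0.028,0],"spin": 0},{"gripper": 0,"translation": [-0.01,-0.014,0.01],"spin": 0},{"gripper": 0,"translation": [-0.004,-0.005,0.03],"spin": 0},{"gripper": 0,"translation": [0,0,0.02],"spin": 0},{"gripper": 0,"translation": [0,0,0],"spin": 0}]}}

```text
time: 13.02
ee_pos: [424.9, -313.0, 161.3]
ee_rot: [-3.141, -0.005, 2.357]
wrist_force: [-0.2, 0.2, -1.5]
gripper_width: 10.7
grip_force: 88.8
```

Run:
```python
from h import *
im,KE=snap("scene","s5");s=manip.read_state();print(s["ee_pos"],s["wrist_force"],s["ee_rot"])
for r in manip.trace("scene","tray_full")[:2]: print(r["p"],r["bbox"])
R,D=frame(-44.5,s["ee_pos"]-[0,0,116.4]); D=D+R@[44,0,0];print(D)
pts=[(-65,-59,45),(-65,59,45),(65,-59,45),(65,59,45),(-65,-55,0),(65,-55,0),(-61,0,130),(-25,0,130)]
print(proj(KE,np.array(pts)@R.T+D).round(1).tolist())
go([425,-313,119.4])
```

```text
[ 425.58629738 -313.4485977   162.77683643] [-0.48824178  0.18711375 -0.64296282] [-3.14137632e+00 -2.38097244e-03  2.35670430e+00]
0.63 [355.0, 311.3, 420.1, 379.6]
0.52 [271.0, 261.4, 291.6, 290.7]
[ 456.96931714 -344.28860533   46.37683643]
[[356.1, 358.2], [361.5, 309.9], [421.9, 368.2], [421.7, 318.3], [355.0, 368.2], [418.5, 378.0], [363.9, 308.5], [382.1, 311.0]]
tool move now [ 1.4 -0.2 44.4]
```

{"op": "apply_moves", "data": {"motion": [{"gripper": 0,"translation": [0,0,0.02],"spin": 0},{"gripper": 0,"translation": [0,0,0.015],"spin": 0},{"gripper": 0,"translation": [0,0,0.006],"spin": 0},{"gripper": 0,"translation": [0,0,0.003],"spin": 0},{"gripper": 0,"translation": [0,0,0],"spin": 0}]}}

```text
time: 13.75
ee_pos: [425.2, -313.3, 125.2]
ee_rot: [3.141, 0.002, 2.356]
wrist_force: [-17.3, 14.1, 34.6]
gripper_width: 10.7
grip_force: 94.9
```

{"op": "apply_moves", "data": {"motion": [{"gripper": 0,"translation": [0,0,-0.003],"spin": 0},{"gripper": 0.25,"translation": [0,0,0],"spin": 0},{"gripper": 0.3,"translation": [0,0,0],"spin": 0},{"gripper": 0.4,"translation": [0,0,0],"spin": 0},{"gripper": 0.4,"translation": [0,0,0],"spin": 0}], "newtons": 30}}

```text
time: 14.38
ee_pos: [426.0, -314.4, 122.4]
ee_rot: [-3.142, -0.001, 2.356]
wrist_force: [0.3, 0.0, 0.2]
gripper_width: 34.2
grip_force: 0.0
```

{"op": "apply_moves", "data": {"motion": [{"gripper": 0.4,"translation": [0,0,-0.02],"spin": 0},{"gripper": 0.4,"translation": [0,0,-0.05],"spin": 0},{"gripper": 0.4,"translation": [0,0,-0.06],"spin": 0},{"gripper": 0.4,"translation": [0,0,-0.06],"spin": 0}]}}

```text
time: 14.88
ee_pos: [425.7, -314.3, 314.3]
ee_rot: [-3.142, -0.0, 2.356]
wrist_force: [1.0, -0.9, 0.2]
gripper_width: 34.0
grip_force: 0.0
```

Run:
```python
from h import *
im,KE=snap("scene","s6");s=manip.read_state();print(s["ee_pos"],s["gripper_width"])
for r in manip.trace("scene","tray_full")[:1]: print(r["p"],r["bbox"])
for r in manip.trace("scene","block_0")[:6]: print("blk",r["p"],r["bbox"])
from scipy.optimize import least_squares
im,KE=snap("wrist","w6")
for z,nm in((48,"rim"),):
    R,D=frame(-44.5,[457,-344,3]); m=rect(blue(im),KE,R,D,45)
    for r in range(30,200,15):
        c=np.nonzero(m[r]>127)[0]
        if len(c): print(r-110,c.min()-110,c.max()-110,len(c))
    for c in range(70,190,20):
        r=np.nonzero(m[:,c]>127)[0]
        if len(r): print("col",c-110,r.min()-110,r.max()-110)
```

```text
[ 426.91860533 -315.18879289  322.62923556] 34.02970026297485
0.88 [354.7, 320.6, 420.0, 389.9]
blk 0.72 [361.1, 163.4, 370.3, 178.1]
blk 0.51 [398.5, 346.2, 412.9, 363.2]
blk 0.51 [399.9, 361.2, 411.6, 374.5]
blk 0.46 [381.5, 339.3, 396.9, 354.9]
-65 -57 61 102
-50 -58 60 119
-35 -57 61 119
-20 -57 60 101
-5 -58 60 63
10 -57 60 98
25 -58 59 74
40 -58 60 75
55 -58 59 118
col -40 -76 62
col -20 -75 62
col 0 -75 62
col 20 -75 62
col 40 -75 62
col 60 -74 50
```

Run:
```python
from h import *
s=dict(ee_pos=np.array([488.80271127,115.82913472,397.56111989]),ee_rot=np.array([3.14156214,-4.72831373e-04,2.35686838]))
KE=cam("wrist",s)
a,b=ray(KE,(440,85),49),ray(KE,(528,43),49);print(a,b,np.degrees(np.arctan2(*(b-a)[[1,0]]))-90, (a+b)/2)
a,b=ray(KE,(343,0),104),ray(KE,(480,212),104);print(np.degrees(np.arctan2(*(b-a)[[1,0]])))
go([400,330,400])
```

```text
[538.24201787 283.8910288   49.        ] [576.06097888 390.29458375  49.        ] -19.56671307626489 [557.15149838 337.09280628  49.        ]
-8.224657096082064
tool move now [474.9 437.1 -86.1]
```

{"op": "apply_moves", "data": {"motion": [{"gripper": 0.5,"translation": [0.043,0.04,-0.02],"spin": 0},{"gripper": 0.5,"translation": [0.043,0.04,-0.02],"spin": 0},{"gripper": 0.5,"translation": [0.043,0.04,-0.02],"spin": 0},{"gripper": 0.5,"translation": [0.043,0.04,-0.018],"spin": 0},{"gripper": 0.5,"translation": [0.043,0.04,0],"spin": 0},{"gripper": 0.5,"translation": [0.043,0.04,0],"spin": 0},{"gripper": 0.5,"translation": [0.043,0.04,0],"spin": 0},{"gripper": 0.5,"translation": [0.043,0.04,0],"spin": 0}]}}

```text
time: 16.08
ee_pos: [408.5, 156.9, 389.0]
ee_rot: [-3.139, -0.001, 2.356]
wrist_force: [0.9, -0.6, -0.0]
gripper_width: 42.7
grip_force: 0.0
```

{"op": "apply_moves", "data": {"motion": [{"gripper": 0.5,"translation": [0.043,0.04,0],"spin": 0},{"gripper": 0.5,"translation": [0.043,0.04,0],"spin": 0},{"gripper": 0.5,"translation": [0.043,0.04,0],"spin": 0},{"gripper": 0.5,"translation": [0.041,0.036,0],"spin": 0},{"gripper": 0.5,"translation": [0,0,0],"spin": -10},{"gripper": 0.5,"translation": [0,0,0],"spin": -10},{"gripper": 0.5,"translation": [0,0,0],"spin": -10},{"gripper": 0.5,"translation": [0,0,0],"spin": 0}]}}

```text
time: 17.08
ee_pos: [399.2, 385.5, 388.9]
ee_rot: [-3.139, -0.002, 2.878]
wrist_force: [0.3, -0.3, 0.6]
gripper_width: 42.6
grip_force: 0.0
```

Run:
```python
from h import *
s=manip.read_state();print(s["ee_pos"],s["ee_rot"])
im,KE=snap("wrist","w7")
R,D=frame(0,[496,359,4]); m=rect(blue(im),KE,R,D,45,(-180,180),(-180,180))
n,L,S,C=cv2.connectedComponentsWithStats((m>127).astype(np.uint8))
i=1+S[1:,4].argmax();ys,xs=np.nonzero(L==i);r=cv2.minAreaRect(np.c_[ys,xs].astype(np.float32))
print(S[i],np.array(r[0])-180+D[:2],r[1],r[2])
print((cv2.boxPoints(r)-180+D[:2]).round(0).tolist())
cv2.imwrite("pics/w7r.png",im[:,:,::-1])
```

```text
[399.20819084 385.54828654 388.91980266] [-3.13885325e+00 -1.57627948e-03  2.87768324e+00]
[  104    91   153   169 16008] [490.00689697 359.90905762] (117.8154296875, 143.01708984375) 71.1310043334961
[[403.0, 327.0], [539.0, 281.0], [577.0, 393.0], [441.0, 439.0]]
```

View pics/w7r.png

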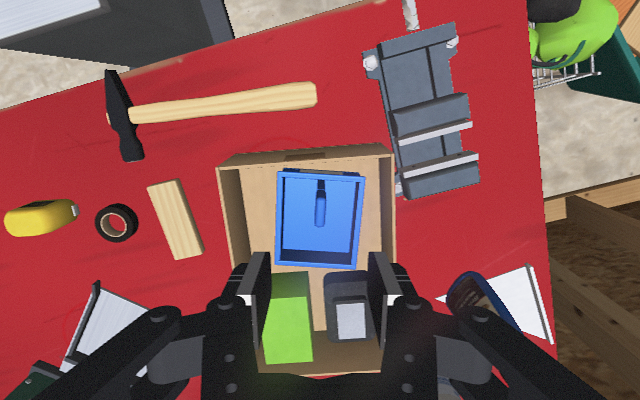

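Run:
```python
from h import *
KE=cam("wrist",manip.read_state())
a,b=ray(KE,(218,165),104),ray(KE,(393,152),104)
d=b-a;ang=np.degrees(np.arctan2(d[1],d[0]))-90;print(a,b,np.linalg.norm(d),ang)
f=np.array([np.cos(np.radians(ang)),np.sin(np.radians(ang))]);print("place",((a+b)/2)[:2]+100*f)
go([454,372.5,120.4],161.2)
```

```text
[374.51494617 271.88832453 104.        ] [412.8138573  470.32855385 104.        ] 202.10227907287765 -10.92375902584719
place [491.85242328 352.15817732]
spin 3.6
tool move after spin [-56.    5.3 268.8]
tool move now [-56.3   1.8 268.8]
```

{"op": "apply_moves", "data": {"motion": [{"gripper": 0.5,"translation": [-0.028,0.001,0.03],"spin": 3.6},{"gripper": 0.5,"translation": [-0.028,0.004,0.05],"spin": 0},{"gripper": 0.5,"translation": [0,0,0.06],"spin": 0},{"gripper": 0.5,"translation": [0,0,0.06],"spin": 0},{"gripper": 0.5,"translation": [0,0,0.045],"spin": 0},{"gripper": 0.5,"translation": [0,0,0.024],"spin": 0},{"gripper": 0.5,"translation": [0,0,0],"spin": 0}]}}

```text
time: 18.0
ee_pos: [453.0, 372.9, 119.1]
ee_rot: [-3.137, -0.003, 2.814]
wrist_force: [-0.4, -0.9, 1.6]
gripper_width: 43.0
grip_force: 0.0
```

Run:
```python
from h import *
s=manip.read_state();print(s["ee_pos"],s["ee_rot"],s["wrist_force"])
im,KE=snap("wrist","w8");
h=cv2.cvtColor(im,cv2.COLOR_RGB2HSV)
# handle top silhouette: predicted
R,D=frame(-18.8,[494.6,358.6,4])
print(proj(KE,np.array([[-61,-6,130],[-61,6,130],[-25,6,130],[-25,-6,130]])@R.T+D).round(0).tolist())
b=blue(im)
for v in range(180,400,20): 
    c=np.nonzero(b[v,150:490])[0]; print(v,(c.min()+150,c.max()+150,len(c)) if len(c) else 0, end=";")
# mean value profile across handle row
for v in (200,240,280): print(v,h[v,270:370:4,2].tolist())
```

```text
[453.03030727 372.85374922 119.06531208] [-3.13706997e+00 -2.81761156e-03  2.81414333e+00] [-0.44516265 -0.9168798   1.60414751]
[[297.0, 276.0], [334.0, 276.0], [333.0, 367.0], [299.0, 367.0]]
180 (np.int64(229), np.int64(405), 45);200 (np.int64(213), np.int64(421), 209);220 (np.int64(215), np.int64(420), 206);240 (np.int64(216), np.int64(418), 203);260 (np.int64(218), np.int64(416), 167);280 (np.int64(220), np.int64(414), 114);300 (np.int64(270), np.int64(368), 99);320 (np.int64(265), np.int64(373), 109);340 (np.int64(260), np.int64(377), 118);360 (np.int64(256), np.int64(388), 129);380 (np.int64(275), np.int64(285), 2);200 [244, 244, 244, 244, 244, 244, 244, 244, 244, 246, 77, 79, 81, 87, 239, 244, 244, 244, 243, 244, 243, 243, 243, 243, 243]
240 [242, 242, 241, 242, 242, 242, 242, 242, 98, 95, 100, 104, 113, 115, 117, 231, 241, 242, 242, 241, 242, 242, 242, 242, 241]
280 [33, 240, 239, 240, 239, 239, 239, 135, 215, 231, 235, 236, 237, 233, 219, 164, 239, 239, 239, 239, 238, 238, 239, 239, 207]
```

{"op": "apply_moves", "data": {"motion": [{"gripper": 0,"translation": [0,0,0],"spin": 0},{"gripper": 0,"translation": [0,0,0],"spin": 0},{"gripper": 0,"translation": [0,0,0],"spin": 0},{"gripper": 0,"translation": [0,0,-0.01],"spin": 0},{"gripper": 0,"translation": [0,0,-0.025],"spin": 0},{"gripper": 0,"translation": [0,0,-0.045],"spin": 0},{"gripper": 0,"translation": [0,0,-0.05],"spin": 0},{"gripper": 0,"translation": [0,0,0],"spin": 0}], "newtons": 110}}

```text
time: 19.05
ee_pos: [455.8, 375.3, 257.1]
ee_rot: [3.134, 0.004, 2.817]
wrist_force: [0.3, 0.7, -2.2]
gripper_width: 11.0
grip_force: 107.6
```

```bash
cat >> h.py <<'E'
def check(ang,off=44,hz=116.4):
    s=manip.read_state();KE=cam("scene");im,_=snap("scene")
    R,D=frame(ang,s["ee_pos"]-[0,0,hz]);D=D+R@[off,0,0]
    pts=np.array([(-65,-59,45),(-65,59,45),(65,-59,45),(65,59,45),(-65,-55,0),(65,-55,0),(-65,55,0),(65,55,0)])
    uv=proj(KE,pts@R.T+D);print("pred box",uv.min(0).round(0),uv.max(0).round(0))
    l,t=(uv.min(0)-25).astype(int);r,b=(uv.max(0)+25).astype(int);m=blue(im)
    M=np.zeros_like(m);M[t:b,l:r]=m[t:b,l:r];ys,xs=np.nonzero(M)
    print("blue",xs.min(),xs.max(),ys.max());
    # lower-right region bottom profile
    for f in (.1,.3,.5,.7,.9):
        c=int(uv[:,0].min()+f*np.ptp(uv[:,0]));y=np.nonzero(M[:,c])[0];poly=cv2.convexHull(uv.astype(np.float32))[:,0]
        ins=[v for v in np.arange(t,b,.25) if cv2.pointPolygonTest(poly,(c,float(v)),False)>=0]
        print(c,"bottom seen",y.max() if len(y) else None,"pred",max(ins),"top",y.min() if len(y) else None,min(ins))
    print(s["ee_pos"],s["wrist_force"],s["wrist_torque"],D)
E
python3 - <<'E'
from h import *
check(-18.8)
for n in ("tray_empty",):print([(r["p"],r["bbox"]) for r in manip.trace("scene",n)])
E
```

```text
pred box [216. 124.] [268. 165.]
blue 214 271 164
221 bottom seen 159 pred 156.5 top 130 129.75
231 bottom seen 162 pred 163.25 top 129 128.25
241 bottom seen 161 pred 161.75 top 127 126.75
252 bottom seen 159 pred 159.75 top 126 125.25
262 bottom seen 157 pred 158.25 top 132 131.75
[455.77633363 375.30622615 257.12461396] [ 0.33537838  0.66960752 -2.22761061] [ 0.04292529  0.04736941 -0.02290129] [497.42890108 361.12653556 140.72461396]
[(0.8, [217.7, 115.4, 269.9, 162.9])]
```

Run:
```python
from h import *
R,D=frame(-44.5,[615.3,-13.2,0])
go(R@[-160,0.5,257]+D,135.5)
```

```text
spin 25.9
tool move after spin [-226.2 -163.3   -4.7]
tool move now [-132.3 -245.7   -4.7]
```

{"op": "apply_moves", "data": {"motion": [{"gripper": 0,"translation": [0,0,0],"spin": 8.6},{"gripper": 0,"translation": [0,0,0],"spin": 8.7},{"gripper": 0,"translation": [0,0,0],"spin": 8.6},{"gripper": 0,"translation": [-0.026,-0.018,0],"spin": 0},{"gripper": 0,"translation": [-0.045,-0.033,0],"spin": 0},{"gripper": 0,"translation": [-0.045,-0.033,0],"spin": 0},{"gripper": 0,"translation": [-0.045,-0.033,0],"spin": 0},{"gripper": 0,"translation": [-0.045,-0.033,0],"spin": 0}]}}

```text
time: 20.15
ee_pos: [495.4, 120.9, 250.0]
ee_rot: [-3.139, -0.001, 2.365]
wrist_force: [0.5, 0.0, -2.0]
gripper_width: 10.8
grip_force: 107.5
```

{"op": "apply_moves", "data": {"motion": [{"gripper": 0,"translation": [-0.02,-0.013,0.01],"spin": 0},{"gripper": 0,"translation": [0,0,0.01],"spin": 0},{"gripper": 0,"translation": [0,0,0],"spin": 0}]}}

```text
time: 20.52
ee_pos: [500.2, 99.7, 229.8]
ee_rot: [-3.139, -0.002, 2.365]
wrist_force: [-0.5, -0.1, -1.9]
gripper_width: 10.6
grip_force: 107.4
```

Run:
```python
from h import *
R,D=frame(-44.5,[615.3,-13.2,0])
s=manip.read_state();print((s["ee_pos"]-D)@R,np.degrees(s["ee_rot"]))
check(-44.5)
im,KE=snap("wrist","w9")
# tray rim y wrt tool, at rim height
R2,D2=frame(-44.5,s["ee_pos"]-[0,0,116.4]);D2=D2+R2@[44,0,0];m=rect(blue(im),KE,R2,D2,45)
for r in range(50,190,15):
    c=np.nonzero(m[r]>127)[0]
    if len(c): print(r-110,c.min()-110,c.max()-110,len(c))
```

```text
[-1.61201583e+02 -1.34502402e-01  2.29827658e+02] [-1.79844476e+02 -1.36762540e-01  1.35484020e+02]
pred box [278. 177.] [335. 224.]
blue 276 358 223
283 bottom seen 218 pred 218.5 top 172 191.25
295 bottom seen 219 pred 219.75 top 166 178.5
306 bottom seen 220 pred 221.25 top 180 179.75
318 bottom seen 222 pred 222.75 top 182 181.0
329 bottom seen 213 pred 223.25 top 183 182.25
[500.22862451  99.69174908 229.82765759] [-0.52703572 -0.11676642 -1.8540054 ] [0.03981997 0.01553285 0.01893628] [531.61164427  68.85174145 113.42765759]
-60 -57 59 117
-45 -56 59 116
-30 -56 58 101
-15 -57 58 95
0 -57 58 85
15 -27 17 36
30 -24 11 26
45 -19 16 32
60 -12 16 29
```

{"op": "apply_moves", "data": {"motion": [{"gripper": 0,"translation": [-0.03,0,0],"spin": 0},{"gripper": 0,"translation": [-0.032,0,0],"spin": 0},{"gripper": 0,"translation": [0,0,0.03],"spin": 0},{"gripper": 0,"translation": [0,0,0.04],"spin": 0},{"gripper": 0,"translation": [0,0,0.02],"spin": 0},{"gripper": 0,"translation": [0,0,0.009],"spin": 0},{"gripper": 0,"translation": [0,0,0.004],"spin": 0},{"gripper": 0,"translation": [0,0,0],"spin": 0}]}}

```text
time: 21.62
ee_pos: [545.9, 56.4, 129.5]
ee_rot: [3.141, 0.001, 2.365]
wrist_force: [-0.2, 0.4, -3.1]
gripper_width: 10.9
grip_force: 107.4
```

{"op": "apply_moves", "data": {"motion": [{"gripper": 0,"translation": [0,0,0.003],"spin": 0},{"gripper": 0,"translation": [0,0,0.003],"spin": 0},{"gripper": 0,"translation": [0,0,0.001],"spin": 0},{"gripper": 0,"translation": [0,0,0],"spin": 0}]}}

```text
time: 22.12
ee_pos: [545.6, 56.0, 124.1]
ee_rot: [3.14, 0.001, 2.365]
wrist_force: [-6.8, -1.2, 12.1]
gripper_width: 10.9
grip_force: 109.4
```

{"op": "apply_moves", "data": {"motion": [{"gripper": 0.3,"translation": [0,0,0],"spin": 0},{"gripper": 0.3,"translation": [0,0,0],"spin": 0},{"gripper": 0.3,"translation": [0.01,0,-0.006],"spin": 0},{"gripper": 0.3,"translation": [0.01,0,0],"spin": 0},{"gripper": 0,"translation": [0,0,0],"spin": 0},{"gripper": 0,"translation": [0,0,0],"spin": 0},{"gripper": 0,"translation": [0,0,0],"spin": 0}], "newtons": 40}}

```text
time: 23.0
ee_pos: [531.0, 70.6, 128.1]
ee_rot: [3.141, -0.001, 2.365]
wrist_force: [-3.2, 3.2, 5.2]
gripper_width: 11.2
grip_force: 42.5
```

Run:
```python
from h import *
R,D=frame(-44.5,[615.3,-13.2,6])
im,KE=snap("wrist");s=manip.read_state();print((s["ee_pos"]-D)@R,s["gripper_width"],s["wrist_force"])
m=rect(blue(im),KE,R,D,45,(-170,50))
for r in range(20,200,15):
    c=np.nonzero(m[r]>127)[0]
    if len(c): print(r-170,c.min()-110,c.max()-110,len(c))
```

```text
[-118.86044283    0.62184743  122.07110076] 11.464729330695867 [-3.51430446  3.76965356  5.13975943]
-135 -43 48 23
-120 -54 59 114
-105 -54 59 114
-90 -55 60 92
-75 -55 60 79
-60 -27 22 41
-45 -33 12 32
-30 -31 17 36
-15 -21 18 33
```

{"op": "apply_moves", "data": {"motion": [{"gripper": 0,"translation": [-0.012,0,0],"spin": 0},{"gripper": 0,"translation": [-0.012,0,0],"spin": 0},{"gripper": 0,"translation": [-0.012,0,0],"spin": 0},{"gripper": 0,"translation": [-0.01,0,0],"spin": 0},{"gripper": 0,"translation": [-0.004,0,0],"spin": 0},{"gripper": 0,"translation": [0,0,0],"spin": 0}]}}

```text
time: 23.8
ee_pos: [567.1, 36.9, 131.0]
ee_rot: [3.136, -0.002, 2.366]
wrist_force: [-9.5, 9.4, 20.8]
gripper_width: 11.1
grip_force: 47.6
```

Run:
```python
from h import *
R,D=frame(-44.5,[615.3,-13.2,6])
s=manip.read_state();print((s["ee_pos"]-D)@R,s["gripper_width"],s["wrist_force"],s["wrist_force"]@R)
```

```text
[-69.51390768   1.94228107 124.95036482] 11.053416137467025 [-9.45452049  9.37712087 20.81423682] [-13.31595188   0.06147468  20.81423682]
```

{"op": "apply_moves", "data": {"motion": [{"gripper": 0,"translation": [0.003,0,0],"spin": 0},{"gripper": 0.3,"translation": [0,0,0],"spin": 0},{"gripper": 0.3,"translation": [0,0,0],"spin": 0},{"gripper": 0.3,"translation": [0.02,0,-0.002],"spin": 0},{"gripper": 0.3,"translation": [0.04,0,0],"spin": 0},{"gripper": 0.3,"translation": [0.03,0,-0.03],"spin": 0},{"gripper": 0.3,"translation": [0.01,0,-0.05],"spin": 0},{"gripper": 0.3,"translation": [0,0,-0.04],"spin": 0}]}}

```text
time: 24.8
ee_pos: [492.0, 108.2, 251.4]
ee_rot: [3.142, -0.0, 2.366]
wrist_force: [-0.1, -0.8, -1.2]
gripper_width: 25.4
grip_force: 0.0
```

Run:
```python
from h import *
R,D=frame(-44.5,[615.3,-13.2,6])
im,KE=snap("wrist","w10");s=manip.read_state();print((s["ee_pos"]-D)@R,s["gripper_width"],s["wrist_force"])
m=rect(blue(im),KE,R,D,45)
for r in range(30,200,15):
    c=np.nonzero(m[r]>127)[0]
    if len(c): print(r-110,c.min()-110,c.max()-110,len(c))
for c in range(60,190,20):
    r=np.nonzero(m[:,c]>127)[0]
    if len(r): print("col",c-110,r.min()-110,r.max()-110)
# same measure of the full tray before (w2) via scene image difference
im,KE=snap("scene","s10");a=blue(cv2.imread("pics/scene0.png")[:,:,::-1].copy());b=blue(im)
for v in (232,240,246,250):
    print(v,[ (np.nonzero(q[v,315:385])[0][[0,-1]]+315).tolist() for q in (a,b)])
for u in (330,345,360,370): print(u,[ (np.nonzero(q[195:262,u])[0][[0,-1]]+195).tolist() for q in (a,b)])
```

```text
[-171.84101272    1.45662549  250.56938731] 25.392675765309793 [1.62895705 0.99971021 3.90692725]
-80 -27 31 57
-65 -26 30 57
-50 -28 34 62
-35 -30 34 65
-20 -36 36 71
-5 -44 38 76
10 -48 40 80
25 -55 50 101
40 -52 64 102
55 -51 67 17
col -50 -92 58
col -30 -106 58
col -10 -106 45
col 10 -106 45
col 30 -106 45
col 50 -106 45
232 [[324, 375], [316, 367]]
240 [[323, 375], [315, 366]]
246 [[324, 374], [317, 366]]
250 [[324, 372], [320, 364]]
330 [[203, 250], [202, 250]]
345 [[214, 252], [213, 252]]
360 [[216, 253], [215, 253]]Traceback (most recent call last):
  File "<stdin>", line 15, in <module>
IndexError: index 0 is out of bounds for axis 0 with size 0
```

Run:
```python
from h import *
R,D=frame(-44.5,[615.3,-13.2,6]);KE=cam("scene")
for dx in (0,-10,-20,-30): print(dx,proj(KE,np.array([[-65+dx,-59,45],[65+dx,-59,45],[-61+dx,0,130]])@R.T+D).round(1).tolist())
s=cv2.imread("pics/s10.png");o=cv2.imread("pics/scene0.png")
c=np.hstack([q[180:280,300:400] for q in (o,s)])
print(manip.read_state()["ee_pos"])
for n in("tape_duct","offcut_0"): print(n,[(round(r["p"],2),r["bbox"]) for r in manip.trace("scene",n)][:1])
```

```text
0 [[323.2, 241.7], [372.6, 247.8], [328.8, 203.0]]
-10 [[319.4, 241.2], [368.7, 247.3], [325.0, 202.6]]
-20 [[315.7, 240.7], [364.9, 246.8], [321.2, 202.1]]
-30 [[312.0, 240.3], [361.1, 246.4], [317.4, 201.7]]
[494.18411811 108.17647497 254.26690596]
tape_duct [(0.8, [269.6, 241.3, 289.1, 263.6])]
offcut_0 [(0.76, [247.9, 214.5, 293.3, 246.7])]
```

{"op": "apply_moves", "data": {"motion": [{"gripper": 0,"translation": [0,0,0.05],"spin": 0},{"gripper": 0,"translation": [0,0,0.05],"spin": 0},{"gripper": 0,"translation": [-0.015,0,0.05],"spin": 0},{"gripper": 0,"translation": [-0.025,0,0],"spin": 0},{"gripper": 0,"translation": [-0.025,0,0],"spin": 0},{"gripper": 0,"translation": [-0.01,0,0],"spin": 0},{"gripper": 0,"translation": [0,0,0],"spin": 0}]}}

```text
time: 25.88
ee_pos: [547.5, 54.2, 100.0]
ee_rot: [3.141, 0.0, 2.363]
wrist_force: [-0.6, -0.3, 0.3]
gripper_width: 0.3
grip_force: 0.0
```

```bash
cat >> h.py <<'E'
def dk():
    R,D=frame(-44.5,[615.3,-13.2,0]);s=manip.read_state();print("dock",((s["ee_pos"]-D)@R).round(1),"F",(s["wrist_force"]@R).round(1),"w",round(s["gripper_width"],1),s["time"])
def shift():
    im,KE=snap("scene");a=blue(cv2.imread("pics/scene0.png")[:,:,::-1].copy());b=blue(im)
    for v in (236,240,246,250): print(v,[(np.nonzero(q[v,305:390])[0][[0,-1]]+305).tolist() for q in (a,b)])
    for u in (330,345,360): print(u,[(np.nonzero(q[195:262,u])[0][[0,-1]]+195).tolist() for q in (a,b)])
E
python3 - <<'E'
from h import *
dk(); shift()
print([(round(r["p"],2),[int(v) for v in r["bbox"]]) for r in manip.trace("scene","block_0")])
E
```

```text
dock [-95.6   0.5 100. ] F [-0.2 -0.6  0.3] w 0.3 25.875
236 [[324, 375], [317, 368]]
240 [[323, 375], [316, 368]]
246 [[324, 374], [318, 367]]
250 [[324, 372], [320, 365]]
330 [[203, 250], [202, 250]]
345 [[214, 252], [213, 252]]
360 [[216, 253], [215, 253]]
[(0.67, [399, 359, 411, 374]), (0.66, [380, 366, 399, 370]), (0.6, [381, 338, 400, 353]), (0.58, [397, 345, 411, 361])]
```

{"op": "apply_moves", "data": {"motion": [{"gripper": 0,"translation": [-0.004,0,0],"spin": 0},{"gripper": 0,"translation": [-0.004,0,0],"spin": 0},{"gripper": 0,"translation": [0,0,0],"spin": 0}]}}

```text
time: 26.35
ee_pos: [552.7, 49.0, 99.8]
ee_rot: [3.141, 0.0, 2.365]
wrist_force: [-0.4, 0.6, 0.1]
gripper_width: 0.3
grip_force: 0.0
```

Run:
```python
from h import *
dk(); shift()
```

```text
dock [-88.2   0.5  99.8] F [-0.7  0.2  0.1] w 0.3 26.35
236 [[324, 375], [319, 370]]
240 [[323, 375], [318, 370]]
246 [[324, 374], [320, 369]]
250 [[324, 372], [320, 367]]
330 [[203, 250], [202, 250]]
345 [[214, 252], [213, 252]]
360 [[216, 253], [215, 253]]
```

{"op": "apply_moves", "data": {"motion": [{"gripper": 0,"translation": [-0.004,0,0],"spin": 0},{"gripper": 0,"translation": [-0.004,0,0],"spin": 0},{"gripper": 0,"translation": [-0.004,0,0],"spin": 0},{"gripper": 0,"translation": [-0.002,0,0],"spin": 0},{"gripper": 0,"translation": [0,0,0],"spin": 0}]}}

```text
time: 27.02
ee_pos: [562.8, 38.8, 99.7]
ee_rot: [-3.141, 0.0, 2.364]
wrist_force: [-0.3, 0.2, -0.0]
gripper_width: -0.2
grip_force: 0.0
```

Run:
```python
from h import *
dk(); shift()
```

```text
dock [-73.9   0.4  99.7] F [-0.3 -0.  -0. ] w -0.2 27.025
236 [[324, 375], [324, 376]]
240 [[323, 375], [323, 375]]
246 [[324, 374], [325, 375]]
250 [[324, 372], [328, 373]]
330 [[203, 250], [206, 250]]
345 [[214, 252], [214, 252]]
360 [[216, 253], [215, 253]]
```

{"op": "apply_moves", "data": {"motion": [{"gripper": 0,"translation": [0.03,0,0],"spin": 0},{"gripper": 0,"translation": [0.04,0,0],"spin": 0},{"gripper": 0.4,"translation": [0,0,-0.06],"spin": 0},{"gripper": 0.5,"translation": [0,0,-0.06],"spin": 0},{"gripper": 0.5,"translation": [0,0,-0.06],"spin": 0},{"gripper": 0.5,"translation": [-0.01,0,-0.06],"spin": 0},{"gripper": 0.5,"translation": [-0.05,0,0],"spin": 0},{"gripper": 0.5,"translation": [-0.06,0,0],"spin": 0}]}}

```text
time: 28.08
ee_pos: [599.3, 3.8, 341.8]
ee_rot: [3.139, 0.003, 2.367]
wrist_force: [0.3, 0.7, -0.7]
gripper_width: 42.5
grip_force: 0.0
```

{"op": "apply_moves", "data": {"motion": [{"gripper": 0.5,"translation": [-0.05,0,0],"spin": 0},{"gripper": 0.5,"translation": [-0.01,0,0],"spin": 0},{"gripper": 0.5,"translation": [0,0,0],"spin": 0}]}}

```text
time: 28.45
ee_pos: [641.1, -38.2, 339.1]
ee_rot: [-3.141, -0.001, 2.364]
wrist_force: [0.1, 0.0, 0.5]
gripper_width: 42.6
grip_force: 0.0
```

Run:
```python
from h import *
dk(); go([641,-38.1,270]); shift()
```

```text
dock [3.600e+01 3.000e-01 3.391e+02] F [0.  0.1 0.5] w 42.6 28.45
tool move now [ 0.2 -0.  69.1]
236 [[324, 375], [324, 376]]
240 [[323, 375], [323, 375]]
246 [[324, 374], [325, 375]]
250 [[324, 372], [328, 373]]
330 [[203, 250], [205, 250]]
345 [[214, 252], [214, 252]]
360 [[216, 253], [215, 253]]
```

Down, pinch, pull open 40 mm along the slide.

{"op": "apply_moves", "data": {"motion": [{"gripper": 0.5,"translation": [0,0,0.035],"spin": 0},{"gripper": 0.5,"translation": [0,0,0.025],"spin": 0},{"gripper": 0.5,"translation": [0,0,0.01],"spin": 0},{"gripper": 0,"translation": [0,0,0],"spin": 0},{"gripper": 0,"translation": [0,0,0],"spin": 0},{"gripper": 0,"translation": [0,0,0],"spin": 0}], "newtons": 60}}

```text
time: 29.25
ee_pos: [640.7, -37.7, 271.5]
ee_rot: [3.141, 0.001, 2.365]
wrist_force: [-6.2, 0.6, 6.3]
gripper_width: 12.2
grip_force: 61.0
```

{"op": "apply_moves", "data": {"motion": [{"gripper": 0,"translation": [0.004,0,-0.007],"spin": 0},{"gripper": 0,"translation": [0.004,0,-0.007],"spin": 0},{"gripper": 0,"translation": [0.004,0,-0.007],"spin": 0},{"gripper": 0,"translation": [0.004,0,-0.007],"spin": 0},{"gripper": 0,"translation": [0.004,0,-0.007],"spin": 0},{"gripper": 0,"translation": [0,0,0],"spin": 0}]}}

```text
time: 30.0
ee_pos: [626.4, -23.7, 306.1]
ee_rot: [3.141, 0.001, 2.365]
wrist_force: [-2.7, -3.5, 3.2]
gripper_width: 11.8
grip_force: 61.9
```

{"op": "apply_moves", "data": {"motion": [{"gripper": 0.5,"translation": [0,0,0],"spin": 0},{"gripper": 0.5,"translation": [0,0,0],"spin": 0},{"gripper": 0.5,"translation": [0,0,-0.03],"spin": 0},{"gripper": 0.5,"translation": [0,0,-0.04],"spin": 0},{"gripper": 0.5,"translation": [0.05,0,0],"spin": 0},{"gripper": 0.5,"translation": [0.06,0,0],"spin": 0},{"gripper": 0.5,"translation": [0.02,-0.02,0],"spin": 0}]}}

```text
time: 30.88
ee_pos: [518.5, 55.4, 375.1]
ee_rot: [3.14, -0.001, 2.368]
wrist_force: [-0.5, -0.5, -0.3]
gripper_width: 43.0
grip_force: 0.0
```

Run:
```python
from h import *
dk(); shift()
o=cv2.imread("pics/scene0.png")[:,:,::-1].copy();im,KE=snap("scene")
for q in (o,im):
    h=cv2.cvtColor(q,cv2.COLOR_RGB2HSV)[140:200,348:390]
    m=cv2.inRange(h,(0,170,90),(8,255,255))|cv2.inRange(h,(172,170,90),(180,255,255))
    N,L,S,C=cv2.connectedComponentsWithStats(m);print([(S[i].tolist(),C[i].round(1).tolist()) for i in range(1,N) if S[i,4]>15])
go([425.8,-314.2,300],135)
```

```text
dock [-117.1  -19.   375.1] F [-0.  -0.7 -0.3] w 43.0 30.875
236 [[324, 375], [324, 376]]
240 [[323, 375], [323, 375]]
246 [[324, 374], [325, 375]]
250 [[324, 372], [328, 373]]
330 [[203, 250], [205, 250]]
345 [[214, 252], [214, 252]]
360 [[216, 253], [215, 253]]
[([7, 11, 18, 13, 124], [16.1, 16.3]), ([26, 20, 13, 11, 47], [31.3, 25.6]), ([0, 26, 4, 19, 39], [0.8, 32.9])]
[([7, 10, 18, 14, 112], [16.1, 15.6]), ([26, 20, 13, 11, 46], [31.4, 25.7]), ([0, 26, 4, 19, 39], [0.8, 32.9])]
spin 0.6
tool move after spin [-195.4 -325.3   76.4]
tool move now [-192.  -327.3   76.4]
```

{"op": "apply_moves", "data": {"motion": [{"gripper": 0.5,"translation": [-0.0275,-0.0467,0],"spin": 0.6},{"gripper": 0.5,"translation": [-0.028,-0.0465,0],"spin": 0},{"gripper": 0.5,"translation": [-0.028,-0.0465,0],"spin": 0},{"gripper": 0.5,"translation": [-0.028,-0.0465,0],"spin": 0},{"gripper": 0.5,"translation": [-0.028,-0.0465,0.02],"spin": 0},{"gripper": 0.5,"translation": [-0.028,-0.0465,0.025],"spin": 0},{"gripper": 0.5,"translation": [-0.028,-0.0465,0.03],"spin": 0},{"gripper": 0.5,"translation": [0,0,0],"spin": 0}]}}

```text
time: 31.98
ee_pos: [426.4, -318.5, 296.5]
ee_rot: [-3.141, -0.005, 2.349]
wrist_force: [-0.6, 0.2, 0.8]
gripper_width: 42.4
grip_force: 0.0
```

Run:
```python
from h import *
go([425.8,-314.2,119.4],135)
im,KE=snap("wrist");R,D=frame(-44.5,[457,-344,3]); m=rect(blue(im),KE,R,D,45)
for r in range(30,200,20):
    c=np.nonzero(m[r]>127)[0]
    if len(c): print(r-110,c.min()-110,c.max()-110,len(c))
for c in range(90,140,10):
    r=np.nonzero(m[:,c]>127)[0]; print("col",c-110,r.max()-110)
```

```text
spin -0.4
tool move after spin [  3.5   2.6 177.1]
tool move now [  3.5   2.6 177.1]
-60 -57 60 114
-40 -57 60 118
-20 -58 60 103
0 -58 60 66
20 -58 59 75
40 -58 60 77
60 -58 53 112
col -20 62
col -10 61
col 0 61
col 10 61
col 20 61
```

{"op": "apply_moves", "data": {"motion": [{"gripper": 0.5,"translation": [-0.002,0.003,0.06],"spin": -0.4},{"gripper": 0.5,"translation": [0,0,0.06],"spin": 0},{"gripper": 0.5,"translation": [0,0,0.04],"spin": 0},{"gripper": 0.5,"translation": [0,0,0.017],"spin": 0},{"gripper": 0.5,"translation": [0,0,0],"spin": 0},{"gripper": 0,"translation": [0,0,0],"spin": 0},{"gripper": 0,"translation": [0,0,0],"spin": 0},{"gripper": 0,"translation": [0,0,0],"spin": 0}], "newtons": 120}}

```text
time: 33.02
ee_pos: [431.8, -315.2, 123.9]
ee_rot: [3.141, 0.002, 2.361]
wrist_force: [-0.6, -0.1, 4.2]
gripper_width: 10.5
grip_force: 117.7
```

{"op": "apply_moves", "data": {"motion": [{"gripper": 0,"translation": [0,0,-0.008],"spin": 0},{"gripper": 0,"translation": [0,0,-0.02],"spin": 0},{"gripper": 0,"translation": [0,0,-0.03],"spin": 0},{"gripper": 0,"translation": [0,0,-0.04],"spin": 0},{"gripper": 0,"translation": [0,0,-0.04],"spin": 0},{"gripper": 0,"translation": [0,0,-0.02],"spin": 0},{"gripper": 0,"translation": [0,0,0],"spin": 0}]}}

```text
time: 33.9
ee_pos: [431.9, -315.2, 282.6]
ee_rot: [3.141, 0.003, 2.361]
wrist_force: [0.6, 0.8, -2.1]
gripper_width: 10.3
grip_force: 117.1
```

Run:
```python
from h import *
check(-44.5,38)
go([400,150,280]);print([(round(r["p"],2),[int(v) for v in r["bbox"]]) for r in manip.trace("scene","block_0")])
```

```text
pred box [359. 273.] [432. 344.]
blue 333 430 344
366 bottom seen 335 pred 334.5 top 247 273.0
380 bottom seen 338 pred 336.5 top 287 274.75
395 bottom seen 340 pred 338.75 top 278 276.75
409 bottom seen 342 pred 340.75 top 280 278.5
424 bottom seen 344 pred 343.0 top 282 280.5
[ 431.856213   -315.20108211  282.58270726] [ 0.61266762  0.80893206 -2.10740283] [ 0.06484528  0.02191842 -0.06288835] [ 458.95973007 -341.83563416  166.18270726]
tool move now [349.5 308.2   1. ]
[(0.74, [405, 300, 423, 316]), (0.71, [390, 291, 412, 311]), (0.57, [408, 316, 421, 327])]
```

{"op": "apply_moves", "data": {"motion": [{"gripper": 0,"translation": [0.015,0.011,0],"spin": 0},{"gripper": 0,"translation": [0.03,0.023,0],"spin": 0},{"gripper": 0,"translation": [0.038,0.029,0],"spin": 0},{"gripper": 0,"translation": [0.038,0.029,0],"spin": 0},{"gripper": 0,"translation": [0.038,0.029,0],"spin": 0},{"gripper": 0,"translation": [0.038,0.029,0],"spin": 0},{"gripper": 0,"translation": [0.038,0.029,0],"spin": 0},{"gripper": 0,"translation": [0.034,0.026,0],"spin": 0}]}}

```text
time: 35.0
ee_pos: [382.7, 22.1, 279.8]
ee_rot: [-3.141, -0.001, 2.362]
wrist_force: [0.6, -0.5, -1.4]
gripper_width: 10.3
grip_force: 117.1
```

{"op": "apply_moves", "data": {"motion": [{"gripper": 0,"translation": [0.03,0.037,0],"spin": 0},{"gripper": 0,"translation": [0.029,0.04,0],"spin": 0},{"gripper": 0,"translation": [0.029,0.04,0],"spin": 0},{"gripper": 0,"translation": [0.029,0.04,0],"spin": 0},{"gripper": 0,"translation": [0.029,0.04,0],"spin": 0},{"gripper": 0,"translation": [0.029,0.04,0],"spin": 0},{"gripper": 0,"translation": [0.02,0.028,0],"spin": 0},{"gripper": 0,"translation": [0.005,0.015,0],"spin": 0}]}}

```text
time: 36.0
ee_pos: [438.0, 361.4, 279.3]
ee_rot: [-3.139, -0.001, 2.364]
wrist_force: [-0.6, 0.4, -1.1]
gripper_width: 10.2
grip_force: 117.3
```

{"op": "apply_moves", "data": {"motion": [{"gripper": 0,"translation": [0,0,0],"spin": -5},{"gripper": 0,"translation": [0,0,0],"spin": -8},{"gripper": 0,"translation": [0,0,0],"spin": -8},{"gripper": 0,"translation": [0,0,0],"spin": -5},{"gripper": 0,"translation": [0,0,0],"spin": 0}]}}

```text
time: 36.62
ee_pos: [438.9, 359.0, 280.4]
ee_rot: [-3.141, -0.0, 2.813]
wrist_force: [-0.5, -0.6, -1.8]
gripper_width: 10.2
grip_force: 117.3
```

Run:
```python
from h import *
check(-18.8,38,120.9); go([459,370,126],161.2)
print([(round(r["p"],2),[int(v) for v in r["bbox"]]) for r in manip.trace("scene","block_0")])
im,KE=snap("wrist","w12");print([(round(r["p"],2),[int(v) for v in r["bbox"]]) for r in manip.trace("wrist","carton_place")])
```

```text
pred box [210. 123.] [263. 164.]
blue 207 270 163
215 bottom seen 163 pred 155.0 top 115 128.75
225 bottom seen 162 pred 163.0 top 128 127.25
236 bottom seen 160 pred 161.25 top 126 125.75
247 bottom seen 158 pred 159.5 top 125 124.25
257 bottom seen 157 pred 158.0 top 103 130.25
[438.88095751 359.00735799 280.44357372] [-0.47392025 -0.55916629 -1.76119377] [-0.00719841  0.03101419 -0.07149916] [474.85362939 346.76126157 159.54357372]
spin -0.0
tool move after spin [-15.5  16.7 154.5]
tool move now [-15.5  16.8 154.5]
[(0.55, [229, 134, 245, 144]), (0.24, [206, 109, 263, 165])]
[]
```

{"op": "apply_moves", "data": {"motion": [{"gripper": 0,"translation": [-0.008,0.009,0],"spin": 0},{"gripper": 0,"translation": [-0.008,0.008,0.01],"spin": 0},{"gripper": 0,"translation": [0,0,0.03],"spin": 0},{"gripper": 0,"translation": [0,0,0.04],"spin": 0},{"gripper": 0,"translation": [0,0,0.035],"spin": 0},{"gripper": 0,"translation": [0,0,0.02],"spin": 0},{"gripper": 0,"translation": [0,0,0.01],"spin": 0},{"gripper": 0,"translation": [0,0,0],"spin": 0}]}}

```text
time: 37.83
ee_pos: [459.9, 370.7, 134.9]
ee_rot: [-3.14, -0.001, 2.815]
wrist_force: [0.4, 0.4, -1.6]
gripper_width: 10.5
grip_force: 117.3
```

{"op": "apply_moves", "data": {"motion": [{"gripper": 0,"translation": [0,0,0.004],"spin": 0},{"gripper": 0,"translation": [0,0,0.004],"spin": 0},{"gripper": 0,"translation": [0,0,0],"spin": 0}]}}

```text
time: 38.2
ee_pos: [459.9, 370.7, 127.8]
ee_rot: [3.142, 0.0, 2.815]
wrist_force: [-1.4, 0.1, -2.2]
gripper_width: 10.6
grip_force: 117.3
```

{"op": "apply_moves", "data": {"motion": [{"gripper": 0,"translation": [0,0,0.002],"spin": 0},{"gripper": 0,"translation": [0,0,0.001],"spin": 0},{"gripper": 0,"translation": [0,0,0.001],"spin": 0},{"gripper": 0,"translation": [0,0,0],"spin": 0}]}}

```text
time: 38.7
ee_pos: [459.6, 370.8, 125.0]
ee_rot: [3.141, 0.0, 2.815]
wrist_force: [-4.6, -1.4, 5.8]
gripper_width: 10.4
grip_force: 118.7
```

Touched down; release and rise.

{"op": "apply_moves", "data": {"motion": [{"gripper": 0.3,"translation": [0,0,0],"spin": 0},{"gripper": 0.4,"translation": [0,0,0],"spin": 0},{"gripper": 0.4,"translation": [0,0,0],"spin": 0},{"gripper": 0.4,"translation": [0,0,-0.02],"spin": 0},{"gripper": 0.4,"translation": [0,0,-0.06],"spin": 0},{"gripper": 0.4,"translation": [0,0,-0.06],"spin": 0},{"gripper": 0.4,"translation": [0.05,0,-0.06],"spin": 0},{"gripper": 0.4,"translation": [0.01,0,-0.05],"spin": 0}], "newtons": 40}}

```text
time: 39.7
ee_pos: [411.2, 387.0, 363.8]
ee_rot: [3.141, 0.0, 2.816]
wrist_force: [0.1, 1.3, -0.3]
gripper_width: 34.4
grip_force: 0.0
```

Run:
```python
from h import *
im,KE=snap("wrist","w13");s=manip.read_state();print(s["ee_pos"],s["wrist_force"])
R,D=frame(0,[496,359,4]); m=rect(blue(im),KE,R,D,45,(-180,180),(-180,180))
n,L,S,C=cv2.connectedComponentsWithStats((m>127).astype(np.uint8))
i=1+S[1:,4].argmax();ys,xs=np.nonzero(L==i);r=cv2.minAreaRect(np.c_[ys,xs].astype(np.float32))
print(np.array(r[0])-180+D[:2],r[1],r[2])
print([(round(q["p"],2),[int(v) for v in q["bbox"]]) for q in manip.trace("wrist","block_0")])
print([(round(q["p"],2),[int(v) for v in q["bbox"]]) for q in manip.trace("wrist","tray_full")])
shift()
for t in("tape_measure","tape_duct","offcut_0"):print(t,[(round(q["p"],2),[int(v) for v in q["bbox"]]) for q in manip.trace("scene",t)][:1])
```

```text
[411.02589429 387.5730552  370.47484764] [-3.15333941 -2.38220848  4.50008823]
[487.25497437 362.67243958] (118.28778839111328, 141.42111206054688) 71.25865936279297
[(0.9, [330, 210, 352, 234]), (0.61, [320, 229, 341, 255]), (0.57, [300, 227, 313, 256])]
[(0.97, [271, 165, 369, 268])]
236 [[324, 375], [324, 376]]
240 [[323, 375], [323, 375]]
246 [[324, 374], [325, 375]]
250 [[324, 372], [328, 373]]
330 [[203, 250], [205, 250]]
345 [[214, 252], [214, 252]]
360 [[216, 253], [215, 253]]
tape_measure [(0.96, [273, 259, 293, 293])]
tape_duct [(0.85, [268, 239, 289, 263])]
offcut_0 [(0.61, [244, 211, 291, 245])]
```

Run:
```python
from h import *
im=cv2.imread("pics/w13.png")[:,:,::-1].copy();h=cv2.cvtColor(im,cv2.COLOR_RGB2HSV)
m=cv2.inRange(h,(8,30,90),(28,255,255));m[:172]=0;m[262:]=0;m[:,:278]=0;m[:,363:]=0
N,L,S,C=cv2.connectedComponentsWithStats(m)
print([S[i].tolist() for i in range(1,N) if S[i,4]>20])
im,_=snap("wrist","w14");print([(round(q["p"],2),[int(v) for v in q["bbox"]]) for q in manip.trace("wrist","block_1")], manip.read_state()["time"])
```

```text
[[285, 211, 31, 42, 605], [331, 212, 24, 23, 281], [322, 233, 17, 20, 258]]
[(0.9, [286, 209, 307, 234]), (0.88, [330, 210, 354, 237]), (0.6, [319, 226, 339, 253]), (0.56, [300, 229, 315, 254])] 40.15
```

All four blocks are in the tray, and every other condition checks out, so I'm handing it in.

```bash
python3 -c "
from workcell import manip
print(manip.close_job())"
```

```text
the job is handed in; nothing more can be done
None
```

The job is handed in; hand-in gave no verdict, but my last camera checks showed the empty tray home in the dock, the gate open, the full tray with all four blocks in the carton, and the bystanders in place.

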